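# Make up the two drawer-repair kits

## Robot

A 6-joint arm with a two-finger parallel gripper is mounted at the origin on a cart in front of the work surface, level with it; the furniture and walls round the work are solid. World frame = base frame: x ahead of the robot, y to its left, z up, the work surface at z = 0. Lengths are in m, angles in rad, forces in N, time in s.
With the tool pointing down it reaches from about 0.3 to 0.775 m from the base axis. Payload 14.6 kg.
Tool frame: the origin (TCP) lies at the very end of the fingers, on their centre line; the grasp point (between the pads) lies ctrl.tcp_to_grasp behind it (ctrl.tcp_to_grasp is the distance from the TCP to the grasp point, in m); x points along the fingers, y is the direction in which the jaws open and shut, and the axes are right-handed (so a half turn about x gives the same grasp; the last joint's range is limited). The gripper opens to 94 mm and grips with 3 to 60 N. Pads are 16 mm wide; open, the fingers measure 119 mm over their backs; the gripper's body (75 mm by 177 mm) begins 78 mm behind the grasp point.
Start: joints at [1.223, 0.3, 1.521, -0, 1.321, -0.067], TCP at [0.152, 0.528, 0.205] pointing down, gripper open.
Joint ranges: [-3.03, 3.03], [-0.79, 2.21], [0.23, 2.52], [-1.04, 4.18], [0, 3.07], [-2.55, 2.55]. Speed limits (rad/s): [2.22, 2.22, 2.57, 3.14, 3.14, 3.14].

## Interface

Orientations are given as [roll, pitch, yaw] about the fixed x, y, z axes, in that order (R = Rz(yaw) Ry(pitch) Rx(roll)).
In Python, from station import ctrl gives the robot as it stands.
- The arm moves only by the tool play_rows, never from a script. Its argument "increments" is a list that holds one entry, the list of rows, each a list of 5 numbers: the closure in counts, from 0 (fully open) to 255 (shut), then the shift along the tool's x, y, z in cm, then the turn about the tool's x in degrees. A call has 1 to 12 rows; each row shifts and turns the commanded pose from where the row before left it, along the tool's axes as they then stand; what a row does not reach is not made up. A row lasts 1/12 s, in which the tool goes at most 41.7 mm and 7.16 degrees, less where a joint would pass 70% of its speed; a pose out of reach is approached as far as the arm can. A call is refused whole if a number of a shift passes 4.17 or a number of a turn 7.16, either way. A call with a gripper value outside its range is refused whole. The fingers move at their own pace and stop on an object; "newtons" is the grip in N (left out, the last holds). Time passes only in rows, so rows that do not move let the fingers close. It gives the time, the measured TCP pose, the force and the opening at its end, in the units of the state.
- ctrl.get_obs(): the state, without advancing time (a new reading comes with each control period).
- ctrl.camera(name): name is "side" or "top" or "wrist"; returns the picture (400x640x3 uint8, red, green, blue); there is no depth.
- ctrl.calibration(name): a dict with "fx", "fy", "cx", "cy" (pixels), "rvec" (rotation vector, rad) and "tvec" (3), from world to camera coordinates, as OpenCV has them; the wrist camera has in their place "T_tool_cam" (4x4, takes a point from camera to tool coordinates, whose origin is the TCP and whose axes are the tool frame's). Camera axes: x right, y down, z forward; pixel columns grow to the right and rows downward; lengths in m; the calibration is good to about 2 mm. A picture is of the moment at which its call begins: read the wrist's pose just before it. calibration takes no time and is no camera call.
- ctrl.hand_in(): hands the job in, once; it reports no verdict.
The state is a dict: "time_s": time; "qpos": joint angles; "joint_vel": joint speeds; "tau": joint torques, N m; "ee_pos": TCP position; "eef_rot": TCP orientation; "force": force on the tool from outside, world axes, zero at the start; "moment": the same for the moment, N m; "grip_width": finger opening in m.
Only numpy, scipy, OpenCV 4.12 (cv2) and the standard library are available. Lean on these libraries where they do the work, as an engineer would, in place of code of your own. Each camera call takes 0.05 s, during which the arm holds its last target.

## Task

Make up the two drawer-repair kits from the things on the bench. Knob-fitting kit, in the tray with blue ends: the turned wooden knob standing upright in the round seat, the green-handled screwdriver in the large notches and the pencil in the small ones. Drawer-easing kit, in the tray with green ends: the chisel in its notches and the sanding block flat between the corner stops; lay both handled tools with the handle across the wide front notch and the steel in the narrow rear one, properly seated, and leave the red marker and the pale pine offcut where they are.

Things in the scene. Friction and masses are not known exactly. Their poses are not given: they have to be found in the camera images.
- knob_tray: Knob-fitting plywood tray with blue painted ends, fixed, 240 (x) x 196 (y) mm; top of its board 22 mm, of its end cheeks 57 mm above the bench. Origin: centre of underside; x to the back, y to the left, z up. Two rails 12 mm thick, top 60 mm up, at x=-72 and x=12 mm, V-notched on top: large notches at y=0 (58 mm wide in front, 28 behind), small ones (33 mm) at y=-60. Round seat at (-30, 64): dark dish 52 mm wide, recess 36 mm wide, floor 27 mm and rim 32 mm up.
- easing_tray: Drawer-easing plywood tray with green painted ends, fixed, 240 (x) x 196 (y) mm; top of its board 22 mm, of its end cheeks 57 mm above the bench. Origin: centre of underside; x to the back, y to the left, z up. Two short rails 12 mm thick, top 60 mm up, at x=-72 and x=12 mm with V-notches at y=-52 (60 mm wide in front, 28 behind). Block bay centred at (0, 40): four corner stops, top 34 mm up, 123 (x) x 80 (y) mm inside, sides open midway.
- screwdriver_mid (a point): Screwdriver, dark green handle, 196 mm long, lying level (not the one far to the right). Point: on its axis (13.5 mm up) in the handle; y points to the butt. Handle 27 mm thick, from 28 mm before the point to 68 mm behind; then 6 mm shaft, 100 mm long. Balances 10 mm behind the point. Seated, handle in front, the point is at (-30, 0, 50) mm of the blue tray.
- chisel_mid (a point): Wood chisel, light wooden handle, 187 mm long, lying level. Point: on its axis (14 mm up) in the handle; y points to the butt. Handle 28 mm thick, from 32 mm before the point to 64 mm behind; then 6 mm shank for 22 mm, then blade 16 x 4 mm. Balances 10 mm behind the point; roll is free. Seated, handle in front, the point is at (-30, -52, 50) mm of the green tray.
- pencil_mid (a point): Yellow pencil, 165 mm long, 9 mm thick, lying on the bench. Point: its centre, 4.5 mm up; y along it. Seated in the small notches, either way round, its centre is at about (-20, -60, 50) mm of the blue tray.
- knob_mid (a point): Turned brown wooden drawer knob, 30 mm high, standing on its foot (17 mm wide); head 27 mm wide, broadest 22 mm up: grip it there. Point: its centre, 15 mm above the foot; z up. Seated, its centre is at (-30, 64, 42) mm of the blue tray.
- sander_mid (a point): Sanding block, grey-brown cork in abrasive paper, 64 (x) x 107 (y) x 32 mm, lying flat. Point: its centre, 16 mm up. Seated, its long side runs along the green tray's x and its centre is at (0, 40, 38) mm of that tray.
- marker_mid (a point): Red marker pen, 135 mm long, 14 mm thick, lying on the bench; not part of a kit. Point: its centre; y along it.
- offcut_mid (a point): Pale pine offcut, 45 x 90 x 30 mm; not part of a kit. Point: its centre, 15 mm up; y along the 90 mm side.

How it is judged:
By the outcome, as a careful person would: the job done as asked, in the order asked, and still so for the second after the job is handed in, with the robot touching nothing.
It also fails if it takes over 138 s, if anything falls off the work surface, if the arm or the gripper's body presses on something with over 40 N, if the wrist force passes 120 N, or if a joint passes its speed limit or range.

## Working session

There is one attempt and no reset: what is moved stays moved. The work goes in short steps, Python scripts to look and compute and a tool call to move; the robot and the scene stay as the last step left them, time stands still between calls to the robot, and variables do not carry over. Pictures are saved under pics/ and viewed, and the job is handed in when it is done.

Besides the shell and the picture viewer there is one more tool, called after "Request:" by a JSON object that holds its "name" and its "arguments", one argument or row to a line. play_rows: Moves the arm, as the interface text tells. Its arguments: {"type":"object","properties":{"increments":{"type":"array"},"newtons":{"type":"number"}},"required":["increments"]}

```bash
ls; mkdir -p pics
cat > h.py <<'E'
import numpy as np, cv2
from station import ctrl
def snap(n,f):
    im=ctrl.camera(n); cv2.imwrite('pics/'+f+'.png',im[:,:,::-1]); return im
E
python3 - <<'E'
from h import *
o=ctrl.get_obs()
for k in o: print(k,np.round(o[k],4))
print(ctrl.tcp_to_grasp)
for n in('side','top','wrist'): print(n,ctrl.calibration(n)); snap(n,n+'0')
E
```

```text
pics
time_s 0.0
qpos [ 1.2234  0.3005  1.5216 -0.      1.3207 -0.0666]
joint_vel [-0.0015  0.      0.0014 -0.002  -0.001  -0.0006]
tau [ 1.00000e-04 -5.31805e+01 -3.52740e+01  7.09000e-02  2.43000e-02
 -1.00000e-04]
ee_pos [0.1524 0.5282 0.2049]
eef_rot [-1.6011  1.5696 -1.8819]
force [-0.6415  0.4719 -0.0881]
moment [ 0.0586 -0.0114 -0.0139]
grip_width 0.0937
0.0188
side {'fx': 374.76546806882226, 'fy': 374.76546806882226, 'cx': 319.7746331703552, 'cy': 196.5046521426248, 'rvec': array([ 2.24730545, -0.21474033,  0.10616402]), 'tvec': array([-0.49457165,  0.03918826,  1.05798652])}
top {'fx': 439.95895875893274, 'fy': 439.95895875893274, 'cx': 321.3413310283346, 'cy': 196.5775427656934, 'rvec': array([ 2.1841436 , -2.14157055,  0.15359694]), 'tvec': array([-0.10522329,  0.49718929,  1.25597307])}
wrist {'fx': 340.806944334929, 'fy': 340.806944334929, 'cx': 320.6902413407994, 'cy': 199.97358514575808, 'T_tool_cam': array([[ 1.29771002e-03, -2.46001676e-01,  9.69268534e-01,
        -1.79523487e-01],
       [ 9.99999156e-01,  2.53794289e-04, -1.27444053e-03,
        -6.73585533e-04],
       [ 6.75196882e-05,  9.69269370e-01,  2.46001798e-01,
        -7.16562125e-02],
       [ 0.00000000e+00,  0.00000000e+00,  0.00000000e+00,
         1.00000000e+00]])}
```

View pics/top0.png

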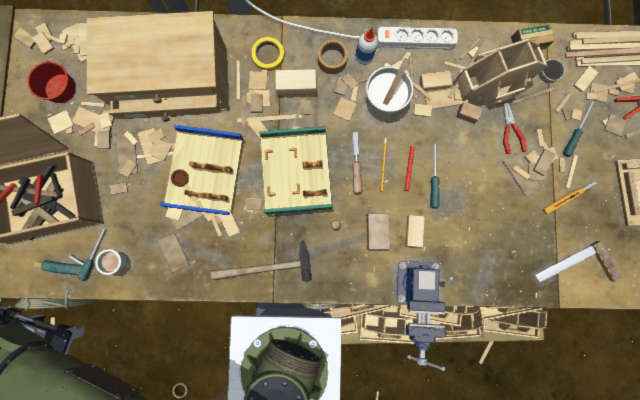

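View pics/side0.png

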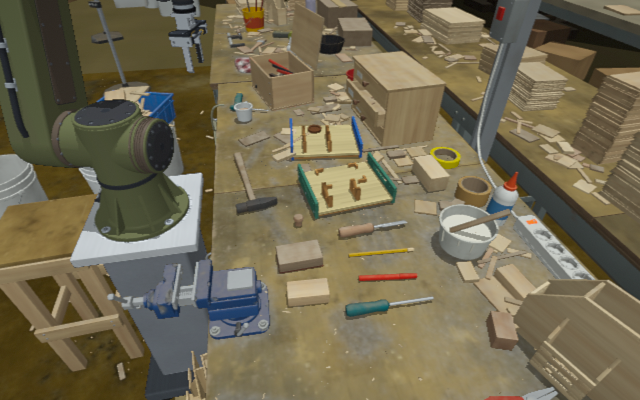

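View pics/wrist0.png

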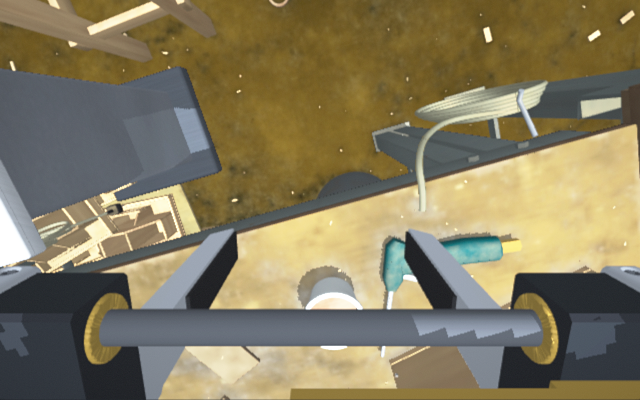

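Run:
```python
from h import *
im=cv2.imread('pics/top0.png')
def crop(im,x0,y0,x1,y1,s,f):
    c=cv2.resize(im[y0:y1,x0:x1],None,fx=s,fy=s,interpolation=cv2.INTER_CUBIC)
    for x in range((x0+9)//10*10,x1,10): cv2.putText(c,str(x),((x-x0)*s,8),0,.3,(0,0,255)); cv2.line(c,((x-x0)*s,10),((x-x0)*s,16),(0,0,255),1)
    for y in range((y0+9)//10*10,y1,10): cv2.putText(c,str(y),(0,(y-y0)*s+3),0,.3,(0,0,255)); cv2.line(c,(20,(y-y0)*s),(26,(y-y0)*s),(0,0,255),1)
    cv2.imwrite('pics/'+f+'.png',c)
crop(im,155,115,345,225,4,'tc1'); crop(im,320,120,450,255,4,'tc2')
```

```text
(no output)
```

View pics/tc1.png

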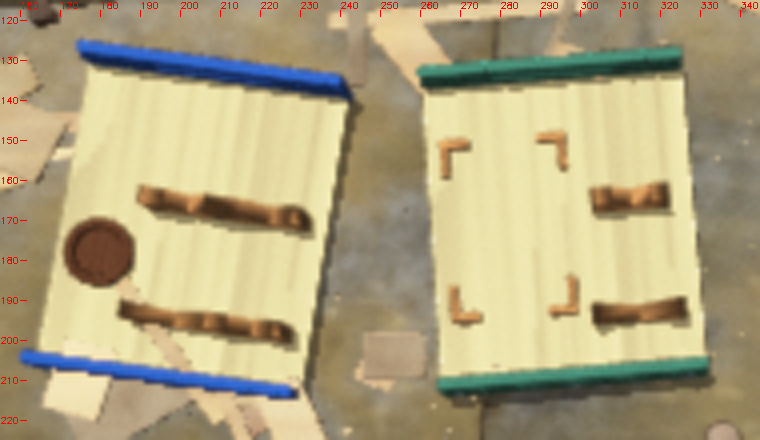

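View pics/tc2.png

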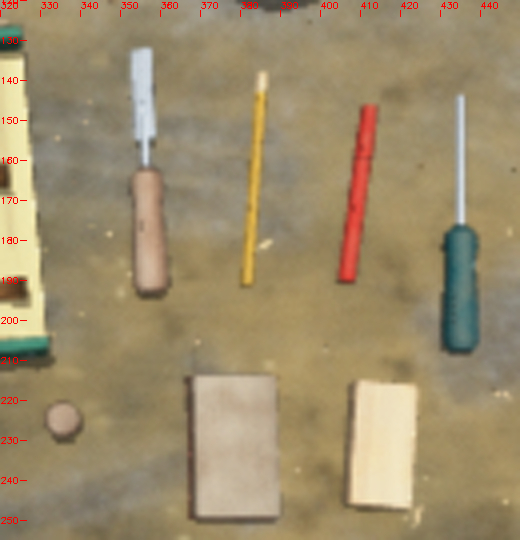

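```bash
cat >> h.py <<'E'
from scipy.optimize import least_squares
from scipy.spatial.transform import Rotation as Rn
def cam(n,obs=None):
    c=ctrl.calibration(n); K=np.array([[c['fx'],0,c['cx']],[0,c['fy'],c['cy']],[0,0,1]])
    if 'rvec' in c:
        R=cv2.Rodrigues(c['rvec'])[0]; t=c['tvec']
    else:
        o=obs or ctrl.get_obs(); Rt=Rn.from_euler('xyz',o['eef_rot']).as_matrix(); T=np.eye(4);T[:3,:3]=Rt;T[:3,3]=o['ee_pos']
        M=np.linalg.inv(T@c['T_tool_cam']); R=M[:3,:3]; t=M[:3,3]
    return K,R,t
def back(C,uv,z):
    K,R,t=C; uv=np.atleast_2d(uv).astype(float); d=np.c_[uv,np.ones(len(uv))]@np.linalg.inv(K).T@R; o=-R.T@t
    return o+d*((z-o[2])/d[:,2])[:,None]
def proj(C,P):
    K,R,t=C; p=(np.atleast_2d(P)@R.T+t)@K.T; return p[:,:2]/p[:,2:]
def crop(im,x0,y0,x1,y1,s,f,g=10):
    c=cv2.resize(np.ascontiguousarray(im[y0:y1,x0:x1]),None,fx=s,fy=s,interpolation=cv2.INTER_CUBIC)
    for x in range((x0+g-1)//g*g,x1,g): cv2.putText(c,str(x),((x-x0)*s,8),0,.3,(0,0,255)); cv2.line(c,((x-x0)*s,10),((x-x0)*s,16),(0,0,255),1)
    for y in range((y0+g-1)//g*g,y1,g): cv2.putText(c,str(y),(0,(y-y0)*s+3),0,.3,(0,0,255)); cv2.line(c,(20,(y-y0)*s),(26,(y-y0)*s),(0,0,255),1)
    cv2.imwrite('pics/'+f+'.png',c)
def fit(Cs,L,UV,p0):
    L=np.array(L)
    def w(p): c,s=np.cos(p[2]),np.sin(p[2]); return np.c_[L[:,0]*c-L[:,1]*s+p[0],L[:,0]*s+L[:,1]*c+p[1],L[:,2]]
    def r(p): return (proj(Cs,w(p))-UV).ravel()
    s=least_squares(r,p0,loss='soft_l1'); return s.x,r(s.x).reshape(-1,2)
E
python3 - <<'E'
from h import *
C=cam('top'); print(-C[1].T@C[2], 'side',-cam('side')[1].T@cam('side')[2])
f=lambda *a:print(*[np.round(x,4) for x in a])
Lb=[(.12,.098,.057),(.12,-.098,.057),(-.12,.098,.057),(-.12,-.098,.057),(-.03,.064,.032)]
UV=np.array([(175,125.5),(241,136),(160.5,207),(228,216),(180,178)])
f(*fit(C,Lb,UV,[.5,.2,0]))
Lg=[(.12,.098,.057),(.12,-.098,.057),(-.12,.098,.057),(-.12,-.098,.057)]
UV=np.array([(260,131.5),(323.5,127),(265,213),(331,208)])
f(*fit(C,Lg,UV,[.5,.0,0]))
print('knob');f(back(C,[335,225],.022))
print('drv');f(back(C,[(435.5,144),(435.5,174),(436.5,176),(434.5,208)],.0135))
print('chis');f(back(C,[(354.5,132),(356.5,162),(357,162),(358,193)],.014))
print('penc');f(back(C,[(386,138),(381.7,191)],.0045))
print('mark');f(back(C,[(412,146),(406.5,190)],.007))
print('sand');f(back(C,[(368.5,214),(388.5,214),(389.5,249),(369.5,249)],.032))
print('off');f(back(C,[(409,215),(423.5,215.5),(422,246.5),(408,246)],.03))
E
```

```text
[ 0.3361987  -0.07757029  1.31022547] side [ 0.33169335 -0.87418471  0.70089437]
[ 0.565   0.2524 -0.1185] [[-0.0166  0.1193]
 [ 0.5513 -1.1404]
 [-0.6089 -0.274 ]
 [ 0.0799  0.2069]
 [-0.0124  0.9249]]
[ 0.5737 -0.0174  0.0964] [[-1.4059  0.0092]
 [ 1.9905 -0.2509]
 [-1.362   0.199 ]
 [ 1.1015 -0.0042]]
knob
[[ 0.4174 -0.1371  0.022 ]]
drv
[[ 0.6693 -0.4386  0.0135]
 [ 0.577  -0.4373  0.0135]
 [ 0.571  -0.4402  0.0135]
 [ 0.4743 -0.4329  0.0135]]
chis
[[ 0.7009 -0.1925  0.014 ]
 [ 0.6084 -0.1993  0.014 ]
 [ 0.6084 -0.2008  0.014 ]
 [ 0.5145 -0.2046  0.014 ]]
penc
[[ 0.6869 -0.2897  0.0045]
 [ 0.5234 -0.2768  0.0045]]
mark
[[ 0.6631 -0.3686  0.007 ]
 [ 0.5276 -0.351   0.007 ]]
sand
[[ 0.4508 -0.2341  0.032 ]
 [ 0.452  -0.2926  0.032 ]
 [ 0.3505 -0.2954  0.032 ]
 [ 0.3494 -0.2375  0.032 ]]
off
[[ 0.4504 -0.3531  0.03  ]
 [ 0.4498 -0.3957  0.03  ]
 [ 0.3595 -0.3903  0.03  ]
 [ 0.3601 -0.3496  0.03  ]]
```

```bash
cat >> h.py <<'E'
def go(x,y,z,a,show=True):
    "a: desired direction (deg) of tool y in world; prints turn(about tool x), then shifts after turn"
    o=ctrl.get_obs(); R=Rn.from_euler('xyz',o['eef_rot']).as_matrix(); p=np.array(o['ee_pos'])
    a0=np.degrees(np.arctan2(R[1,1],R[0,1])); turn=-((a-a0+180)%360-180)
    R2=R@Rn.from_euler('x',turn,degrees=True).as_matrix(); d=R2.T@(np.array([x,y,z])-p)*100
    print('t %.2f p %s a0 %.2f grip %.4f F %s | turn %.2f shift cm %s'%(o['time_s'],np.round(p,4),a0,o['grip_width'],np.round(o['force'],1),turn,np.round(d,2)))
    print('tilt',np.round(R[:,0],4))
E
python3 - <<'E'
from h import *
go(.42,-.137,.2,90)
E
```

```text
t 0.15 p [0.1524 0.5283 0.205 ] a0 73.91 grip 0.0942 F [ 1.4  0.3 -1.1] | turn -16.09 shift cm [  0.55 -66.53  26.76]
tilt [-3.e-04 -8.e-04 -1.e+00]
```

Request:
{"name": "play_rows", "arguments": {
  "increments": [
    [[0,-2,0,0,-4.02],[0,-2,0,0,-4.02],[0,-2,0,0,-4.02],[0,-2,0,0,-4.02],[0,0,-2.2,2,0],[0,0,-2.2,2,0],[0,0,-2.2,2,0],[0,0,-2.2,2,0],[0,0,-2.2,2,0],[0,0,-2.2,2,0],[0,0,-2.2,2,0],[0,0,-2.2,2,0]]
  ]
}}

```text
time_s: 1.15
ee_pos: [0.313, 0.3512, 0.2853]
eef_rot: [-2.423, 1.571, -2.423]
force: [0.8, 0.7, 0.4]
grip_width: 0.094
```

Request:
{"name": "play_rows", "arguments": {
  "increments": [
    [[0,0,-2.2,2,0],[0,0,-2.2,2,0],[0,0,-2.2,2,0],[0,0,-2.2,2,0],[0,0,-2.2,2,0],[0,0,-2.2,2,0],[0,0,-2.2,2,0],[0,0,-2,0,0],[0,0,-1,0,0],[0,0,0,0,0]]
  ]
}}

```text
time_s: 1.98
ee_pos: [0.4523, 0.1672, 0.2854]
eef_rot: [-2.534, 1.57, -2.536]
force: [-0.6, 0.5, -0.2]
grip_width: 0.0937
```

Run:
```python
from h import *
go(.42,-.137,.2,90)
o=ctrl.get_obs();snap('wrist','w1');print(o['ee_pos'],o['eef_rot'],o['qpos'],o['joint_vel'])
```

```text
t 1.98 p [0.4523 0.1672 0.2854] a0 89.88 grip 0.0937 F [-0.6  0.5 -0.2] | turn -0.12 shift cm [  8.55 -30.41  -3.23]
tilt [-2.e-04 -2.e-04 -1.e+00]
[0.45229951 0.16715547 0.28539562] [-2.53388427  1.57049818 -2.53599878] [ 2.78078604e-01  9.47103359e-02  1.58084166e+00 -9.64373879e-05
  1.46632295e+00 -1.29059314e+00] [ 0.05038782  0.00364074 -0.0143868   0.00736627 -0.00034051  0.04209425]
```

View pics/w1.png

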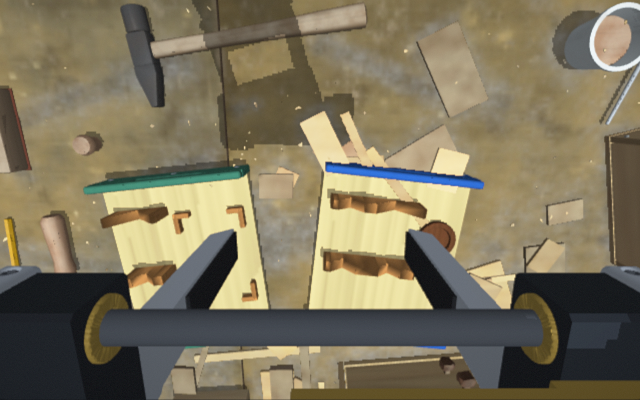

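Run:
```python
from h import *
im=cv2.imread('pics/w1.png')
crop(im,300,140,500,310,4,'c1'); crop(im,70,120,270,310,4,'c2',)
```

```text
(no output)
```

View pics/c1.png

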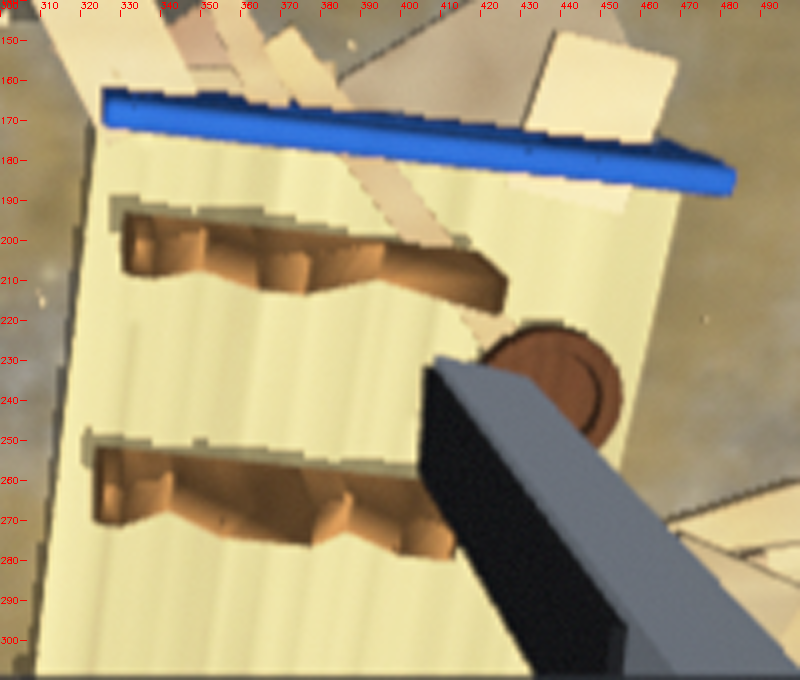

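View pics/c2.png

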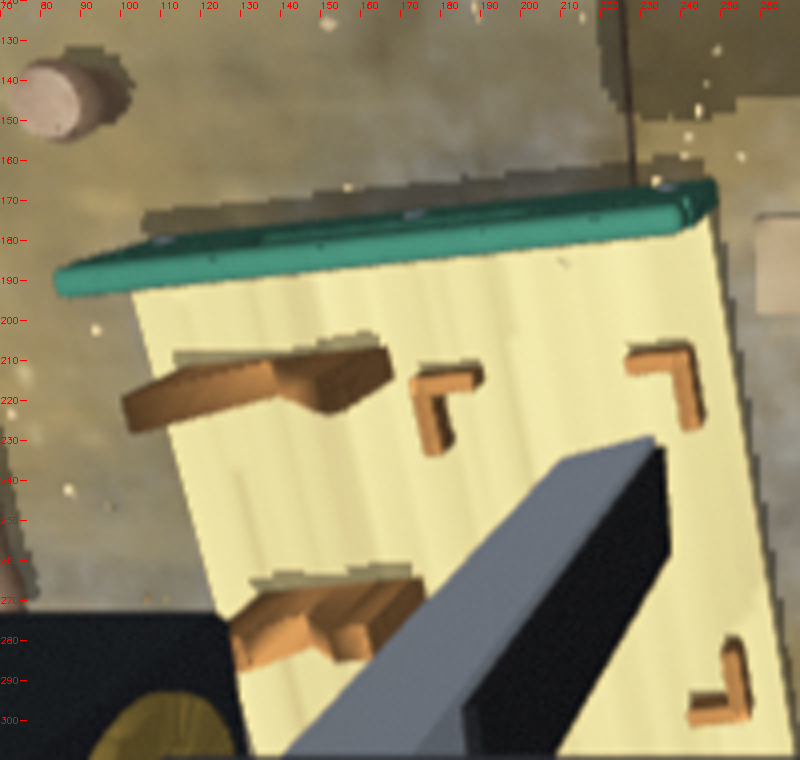

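```bash
cat >> h.py <<'E'
def W(p,L):
    L=np.array(L,float); c,s=np.cos(p[2]),np.sin(p[2]); return np.c_[L[:,0]*c-L[:,1]*s+p[0],L[:,0]*s+L[:,1]*c+p[1],L[:,2]]
def over(im,C,p,polys,col=(255,0,255)):
    for L in polys:
        uv=proj(C,W(p,L)); cv2.polylines(im,[np.round(uv*16).astype(np.int32)],False,col,1,cv2.LINE_AA,4)
def notch(x,segs,ys,h=.06,dep=.5):
    out=[]
    for xx in (x-.006,x+.006): out.append([(xx,y,.06) for y in ys])
    return out
th=np.linspace(0,2*np.pi,40)
def rect(x0,x1,y0,y1,z): return [(x0,y0,z),(x1,y0,z),(x1,y1,z),(x0,y1,z),(x0,y0,z)]
PB=[rect(-.12,.12,-.098,.098,.022),[(-.12,-.098,.057),(-.12,.098,.057)],[(.12,-.098,.057),(.12,.098,.057)]]
for x,w in((-.072,.029),(.012,.014)):
    for a,b in((-w,w),(-.0765,-.0435)): PB.append(rect(x-.006,x+.006,a,b,.06))
for r,z in((.026,.032),(.018,.032)): PB.append(np.c_[-.03+r*np.cos(th),.064+r*np.sin(th),z+0*th])
PG=[rect(-.12,.12,-.098,.098,.022),[(-.12,-.098,.057),(-.12,.098,.057)],[(.12,-.098,.057),(.12,.098,.057)],rect(-.0615,.0615,0,.08,.034)]
for x,w in((-.072,.030),(.012,.014)): PG.append(rect(x-.006,x+.006,-.052-w,-.052+w,.06))
E
python3 - <<'E'
from h import *
o=dict(ee_pos=[0.45229951,0.16715547,0.28539562],eef_rot=[-2.53388427,1.57049818,-2.53599878])
C=cam('wrist',o)
f=lambda *a:print(*[np.round(x,4) for x in a])
Lb=[(-.12,.098,.057),(-.12,-.098,.057),(-.03,.064,.032)]
pb,r=fit(C,Lb,np.array([(483.5,183),(326,164),(435,241)]),[.565,.25,-.12]);f(pb,r)
Lg=[(-.12,.098,.057),(-.12,-.098,.057),(-.0615,.08,.034),(-.0615,0,.034),(.0615,.08,.034)]
pg,r=fit(C,Lg,np.array([(244,171.5),(85,189),(238,213),(180.5,218),(250,294)]),[.57,-.017,.096]);f(pg,r)
im=cv2.imread('pics/w1.png'); im=cv2.resize(im,None,fx=1,fy=1)
big=cv2.resize(im,None,fx=3,fy=3,interpolation=cv2.INTER_CUBIC)
C3=(np.diag([3,3,1])@C[0],C[1],C[2])
over(big,C3,pb,PB); over(big,C3,pg,PG)
cv2.imwrite('pics/o1.png',big[420:1000,210:780]); cv2.imwrite('pics/o2.png',big[420:1000,900:1500])
print(back(C,[80,145],.022))
E
```

```text
[ 0.57    0.2534 -0.123 ] [[ 0.7678  0.068 ]
 [-1.3393 -0.2525]
 [ 0.2306  0.3314]]
[ 0.5759 -0.0147  0.0889] [[-0.9374 -0.3804]
 [-0.7079 -3.4772]
 [ 1.9177  0.2714]
 [-0.4479  0.5273]
 [ 2.9403  2.897 ]]
[[ 0.41896901 -0.14417735  0.022     ]]
```

View pics/o1.png

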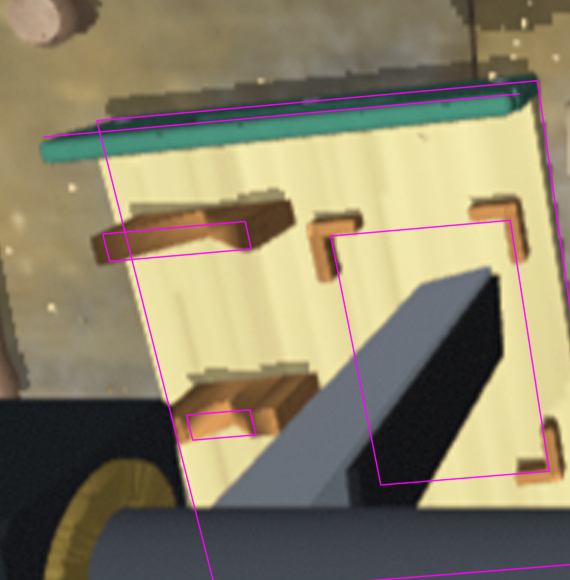

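View pics/o2.png

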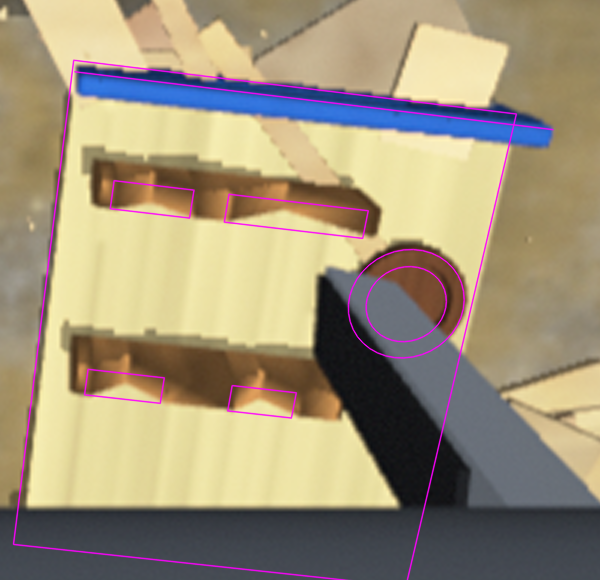

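Request:
{"name": "play_rows", "arguments": {
  "increments": [
    [[0,1,-3.4,-0.38,0],[0,1,-3.4,-0.38,0],[0,1,-3.4,-0.38,0],[0,1,-3.4,-0.38,0],[0,1,-3.4,-0.38,0],[0,1,-3.4,-0.38,0],[0,1,-3.4,-0.38,0],[0,1,-3.4,-0.38,0],[0,1,-3.4,-0.38,0],[0,0,0,0,0],[0,0,0,0,0]]
  ]
}}

```text
time_s: 2.95
ee_pos: [0.4181, -0.1376, 0.1951]
eef_rot: [2.482, 1.57, 2.48]
force: [-0.2, 0.1, 1.1]
grip_width: 0.0939
```

```bash
cat >> h.py <<'E'
def look(f):
    o=ctrl.get_obs(); im=snap('wrist',f); C=cam('wrist',o); import pickle; pickle.dump(C,open('pics/'+f+'.pkl','wb')); return im,C
def ld(f): import pickle; return pickle.load(open('pics/'+f+'.pkl','rb'))
E
python3 - <<'E'
from h import *
go(.418,-.139,.012,90); look('w2')
E
```

```text
t 2.95 p [ 0.4181 -0.1376  0.1951] a0 89.89 grip 0.0939 F [-0.2  0.1  1.1] | turn -0.11 shift cm [ 1.831e+01 -1.500e-01  1.000e-02]
tilt [-7.e-04  5.e-04 -1.e+00]
```

View pics/w2.png

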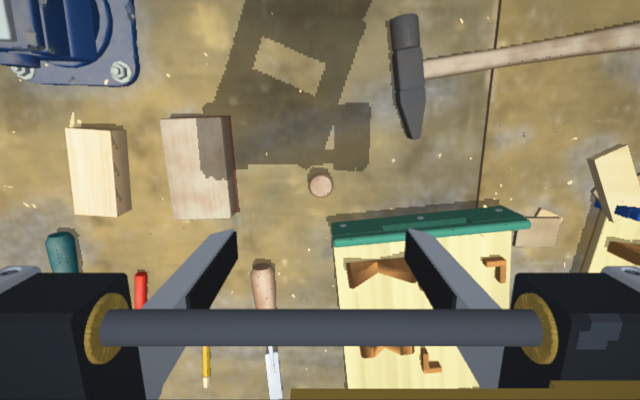

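Run:
```python
from h import *
im=cv2.imread('pics/w2.png'); C=ld('w2')
crop(im,290,150,350,210,8,'c3',5); crop(im,150,100,250,230,5,'c4')
print(proj(C,[(.418,-.139,.022)]),back(C,[(320,185)],.024))
```

```text
[[320.19640713 183.89493527]] [[ 0.4187758  -0.13920398  0.024     ]]
```

View pics/c3.png

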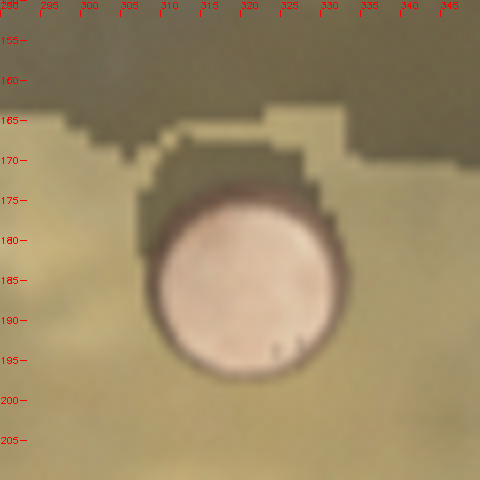

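View pics/c4.png

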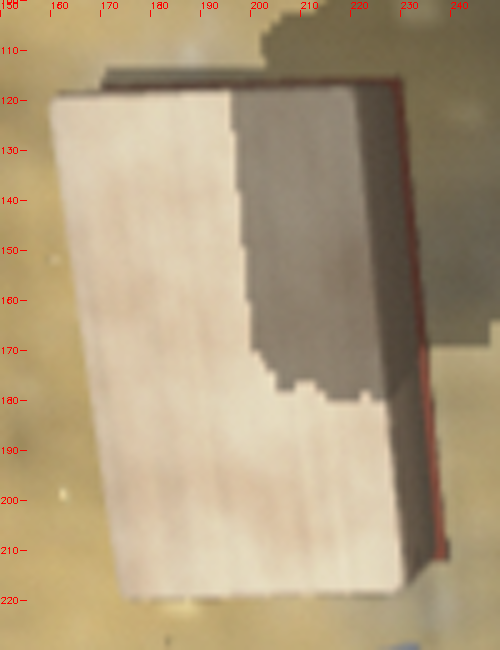

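Request:
{"name": "play_rows", "arguments": {
  "increments": [
    [[60,3.5,-0.15,0.06,0],[60,3.5,0,0,0],[60,3.5,0,0,0],[60,3.5,0,0,0],[60,3,0,0,0],[60,1.5,0,0,0],[60,0,0,0,0]]
  ],
  "newtons": 15
}}

```text
time_s: 3.58
ee_pos: [0.4179, -0.1368, 0.0082]
eef_rot: [2.7, 1.566, 2.703]
force: [0.2, 0.0, 0.2]
grip_width: 0.072
```

Request:
{"name": "play_rows", "arguments": {
  "increments": [
    [[255,0,0,0,0],[255,0,0,0,0],[255,0,0,0,0],[255,0,0,0,0],[255,0,0,0,0],[255,0,0,0,0],[255,0,0,0,0],[255,0,0,0,0]]
  ]
}}

```text
time_s: 4.25
ee_pos: [0.4188, -0.1391, 0.0106]
eef_rot: [-0.3, 1.571, -0.3]
force: [0.8, 0.2, 1.2]
grip_width: 0.0252
```

Run:
```python
from h import *
pb=(.568,.253,-.121)
t=W(pb,[(-.03,.064,.2)])[0]; print(t)
go(*t,90-np.degrees(.121))
C=ld('w2'); print(back(C,[(159.5,118.5),(219.5,117),(229.5,218.5),(174.5,219.5)],.032))
```

```text
[0.54594446 0.32015321 0.2       ]
t 4.25 p [ 0.4188 -0.1391  0.0106] a0 89.98 grip 0.0252 F [0.8 0.2 1.2] | turn 6.92 shift cm [-18.94  47.13   7.08]
tilt [ 2.e-04 -1.e-04 -1.e+00]
[[ 0.35046571 -0.29604453  0.032     ]
 [ 0.34915464 -0.23722598  0.032     ]
 [ 0.45289355 -0.23445702  0.032     ]
 [ 0.45389163 -0.2924401   0.032     ]]
```

Request:
{"name": "play_rows", "arguments": {
  "increments": [
    [[255,-3.8,0,0,1.4],[255,-3.8,0,0,1.4],[255,-3.8,0,0,1.4],[255,-3.8,0,0,1.4],[255,-3.8,0,0,1.32],[255,0,3.0,1.8,0],[255,0,3.0,1.8,0],[255,0,3.0,1.8,0],[255,0,3.0,1.8,0],[255,0,3.0,1.8,0],[255,0,3.0,1.8,0],[255,0,3.0,1.8,0]]
  ]
}}

```text
time_s: 5.25
ee_pos: [0.5698, 0.0558, 0.2003]
eef_rot: [-2.882, 1.571, -3.003]
force: [-1.0, -0.2, -0.3]
grip_width: 0.0253
```

Request:
{"name": "play_rows", "arguments": {
  "increments": [
    [[255,0,3.0,1.8,0],[255,0,3.0,1.8,0],[255,0,3.0,1.8,0],[255,0,3.0,1.8,0],[255,0,3.0,1.8,0],[255,0,3.0,1.0,0],[255,0,2.0,0,0],[255,0,0,0,0],[255,0,0,0,0]]
  ]
}}

```text
time_s: 6.0
ee_pos: [0.6922, 0.2413, 0.1994]
eef_rot: [-2.633, 1.569, -2.753]
force: [-0.1, 0.1, -0.1]
grip_width: 0.0255
```

Run:
```python
from h import *
go(.546,.32,.2,83); im,C=look('w3')
pb=(.568,.253,-.121)
big=cv2.imread('pics/w3.png'); over(big,C,pb,PB); over(big,C,(.575,-.016,.092),PG)
cv2.imwrite('pics/o3.png',big)
```

```text
t 6.00 p [0.6922 0.2413 0.1994] a0 83.15 grip 0.0255 F [-0.1  0.1 -0.1] | turn 0.15 shift cm [ -0.04   6.03 -15.47]
tilt [-1.3e-03 -5.0e-04 -1.0e+00]
```

View pics/o3.png

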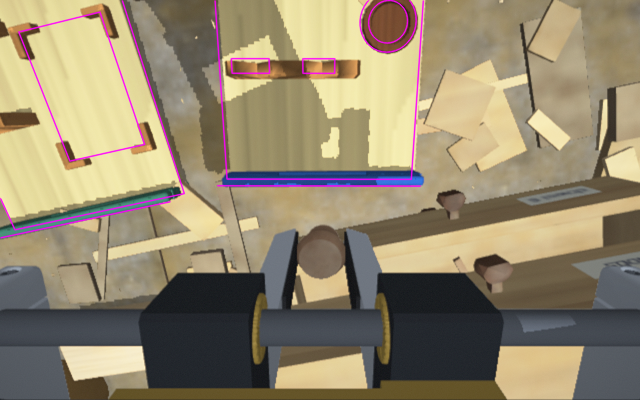

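Request:
{"name": "play_rows", "arguments": {
  "increments": [
    [[255,0,1.2,-3.1,0],[255,0,1.2,-3.1,0],[255,0,1.2,-3.1,0],[255,0,1.2,-3.1,0],[255,0,1.23,-3.07,0],[255,3,0,0,0],[255,3,0,0,0],[255,3,0,0,0],[255,3,0,0,0],[255,0,0,0,0],[255,0,0,0,0]]
  ]
}}

```text
time_s: 6.97
ee_pos: [0.546, 0.318, 0.0804]
eef_rot: [-2.524, 1.569, -2.646]
force: [-0.4, 0.5, 1.1]
grip_width: 0.0255
```

Run:
```python
from h import *
go(.546,.32,.039,83);look('w4')
```

```text
t 6.97 p [0.546  0.318  0.0804] a0 83.00 grip 0.0255 F [-0.4  0.5  1.1] | turn 0.00 shift cm [ 4.14  0.21 -0.02]
tilt [-1.6e-03 -9.0e-04 -1.0e+00]
```

View pics/w4.png

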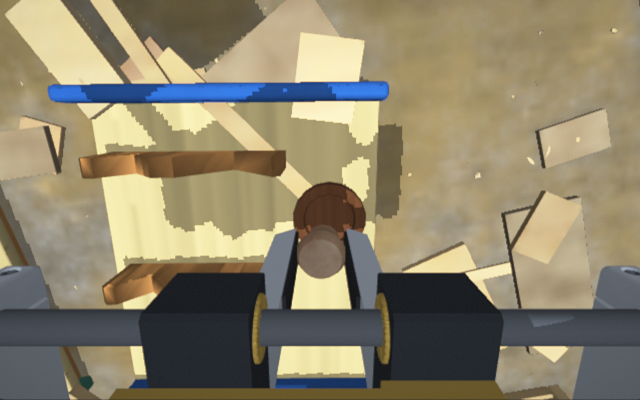

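Run:
```python
from h import *
C=ld('w4'); print(back(C,[(330.5,218)],.032))
pb=(.568,.253,-.121)
print(proj(C,W(pb,[(-.03,.064,.032)])))
big=cv2.imread('pics/w4.png'); over(big,C,pb,PB); cv2.imwrite('pics/o4.png',big[60:310,60:480].repeat(2,0).repeat(2,1)[:, :800])
```

```text
[[0.54575141 0.32396708 0.032     ]]
[[325.11834364 218.89378778]]
```

View pics/o4.png

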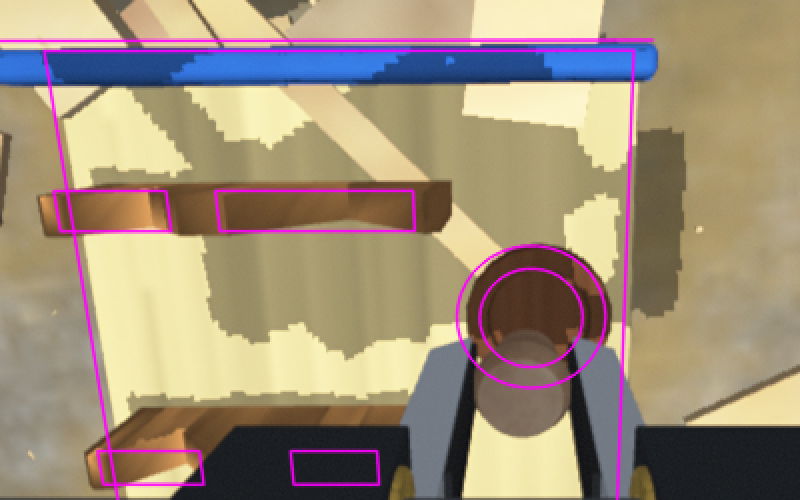

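Request:
{"name": "play_rows", "arguments": {
  "increments": [
    [[255,1,0.3,0,0],[255,1,0.2,0,0],[255,1,0,0,0],[255,0.6,0,0,0],[255,0.35,0,0,0],[255,0.1,0,0,0],[255,0,0,0,0],[255,0,0,0,0]]
  ]
}}

```text
time_s: 7.68
ee_pos: [0.547, 0.3242, 0.0403]
eef_rot: [0.515, 1.57, 0.394]
force: [-0.6, -0.2, -0.6]
grip_width: 0.0251
```

Run:
```python
from h import *
go(.546,.323,.039,83);look('w5')
```

```text
t 7.68 p [0.547  0.3242 0.0403] a0 83.07 grip 0.0251 F [-0.6 -0.2 -0.6] | turn 0.07 shift cm [ 0.13 -0.13 -0.09]
tilt [ 4.e-04  2.e-04 -1.e+00]
```

View pics/w5.png

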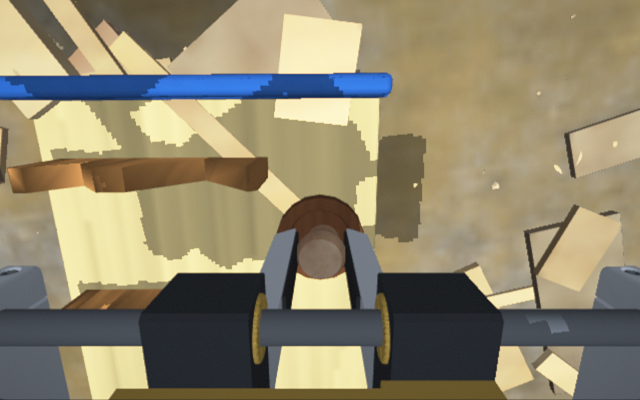

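Request:
{"name": "play_rows", "arguments": {
  "increments": [
    [[255,0.15,0,0,0],[255,0,0,0,0],[255,0,0,0,0],[140,0,0,0,0],[140,0,0,0,0],[140,0,0,0,0],[140,0,0,0,0],[140,0,0,0,0],[140,-1.5,0,0,0],[140,-3,0,0,0],[140,-3,0,0,0],[140,-3,0,0,0]]
  ]
}}

```text
time_s: 8.73
ee_pos: [0.5466, 0.324, 0.1446]
eef_rot: [-2.552, 1.57, -2.673]
force: [0.2, 0.2, -0.5]
grip_width: 0.0424
```

Run:
```python
from h import *
go(.541,-.4355,.2,88.3)
snap('top','t1'); im=cv2.imread('pics/t1.png'); crop(im,155,115,265,225,6,'t1c')
look('w6')
```

```text
t 8.73 p [0.5466 0.324  0.1446] a0 83.07 grip 0.0424 F [ 0.2  0.2 -0.5] | turn -5.23 shift cm [ -5.52 -75.94   1.69]
tilt [-6.e-04 -3.e-04 -1.e+00]
```

View pics/w6.png

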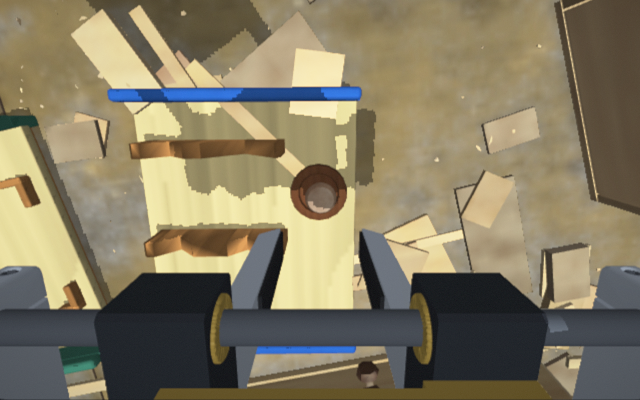

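Request:
{"name": "play_rows", "arguments": {
  "increments": [
    [[80,-2.7,0,0,-2.6],[80,-2.8,0,0,-2.6],[80,0,-3.8,0.18,0],[80,0,-3.8,0.18,0],[80,0,-3.8,0.18,0],[80,0,-3.8,0.18,0],[80,0,-3.8,0.18,0],[80,0,-3.8,0.18,0],[80,0,-3.8,0.18,0],[80,0,-3.8,0.18,0],[80,0,-3.8,0.18,0],[80,0,-3.8,0.18,0]]
  ]
}}

```text
time_s: 9.83
ee_pos: [0.5529, -0.058, 0.1979]
eef_rot: [2.994, 1.57, 2.963]
force: [1.2, 0.4, -0.1]
grip_width: 0.0647
```

Request:
{"name": "play_rows", "arguments": {
  "increments": [
    [[80,0,-3.8,0.18,0],[80,0,-3.8,0.18,0],[80,0,-3.8,0.18,0],[80,0,-3.8,0.18,0],[80,0,-3.8,0.18,0],[80,0,-3.8,0.18,0],[80,0,-3.8,0.18,0],[80,0,-3.8,0.18,0],[80,0,-3.8,0.18,0],[80,0,-3.7,0.18,0],[80,0,0,0,0],[80,0,0,0,0]]
  ]
}}

```text
time_s: 10.83
ee_pos: [0.5591, -0.437, 0.1964]
eef_rot: [2.455, 1.569, 2.422]
force: [-0.1, 0.1, -0.8]
grip_width: 0.0646
```

Run:
```python
from h import *
go(.541,-.4355,.004,88.3)
look('w7'); im=cv2.imread('pics/w7.png'); crop(im,250,60,400,260,4,'c7')
```

```text
t 10.83 p [ 0.5591 -0.437   0.1964] a0 88.14 grip 0.0646 F [-0.1  0.1 -0.8] | turn -0.16 shift cm [19.24  0.07 -1.78]
tilt [-0.0017  0.0015 -1.    ]
```

View pics/w7.png

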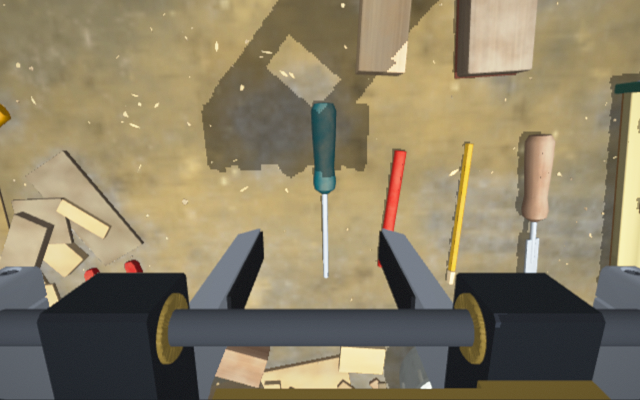

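View pics/c7.png

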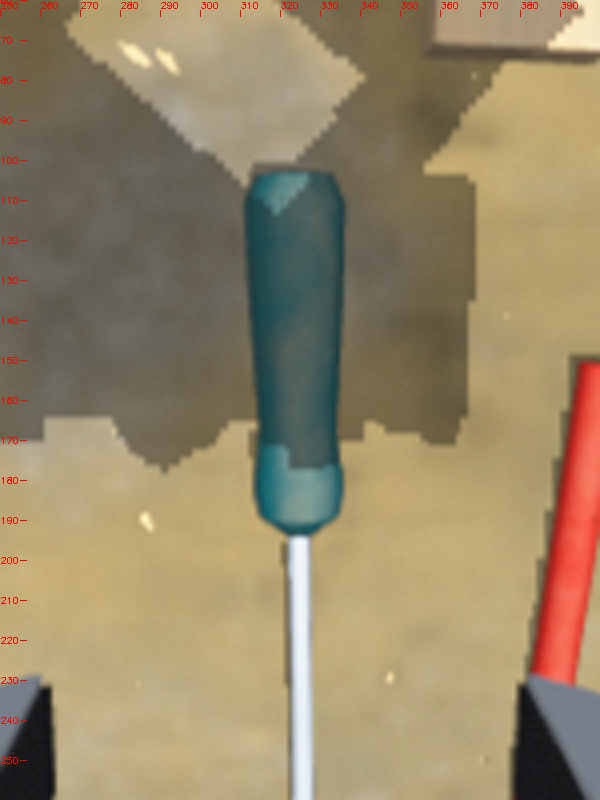

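View pics/t1c.png

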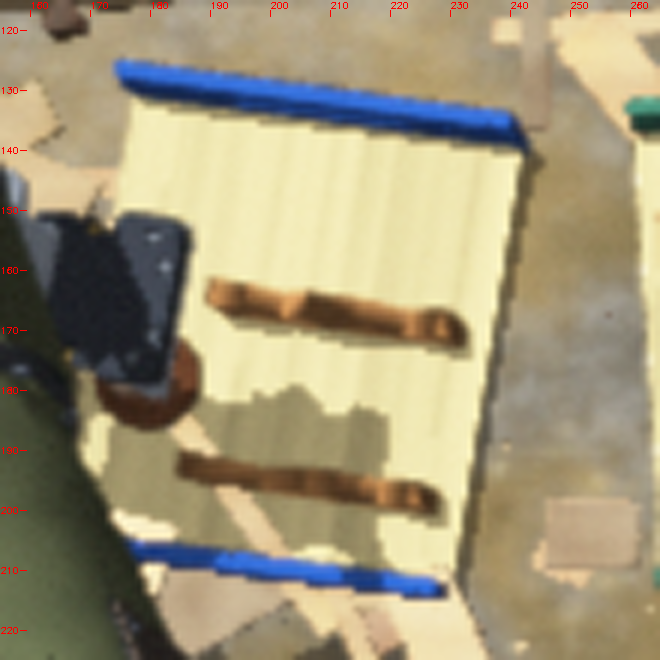

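Run:
```python
from h import *
C=ld('w7'); b=back(C,[(322.8,102.5),(323.8,193),(326,277)],.0135); print(b)
d=(b[2]-b[0]); print(np.linalg.norm(d),np.degrees(np.arctan2(d[1],d[0])))
pt=b[0]+.068*d/np.linalg.norm(d); print(pt)
print('pen',back(C,[(467.5,143),(452,283)],.0045))
print('chi',back(C,[(539.5,134),(535,220)],.014))
go(pt[0],pt[1],.004,90+np.degrees(np.arctan2(d[1],d[0])))
```

```text
[[ 0.47606953 -0.43286     0.0135    ]
 [ 0.57106168 -0.43472167  0.0135    ]
 [ 0.67132525 -0.4352073   0.0135    ]]
0.19526982775253068 -0.6887576219852113
[ 0.54406462 -0.43367742  0.0135    ]
pen [[ 0.52288009 -0.27807049  0.0045    ]
 [ 0.68867834 -0.28459853  0.0045    ]]
chi [[ 0.51510046 -0.20758443  0.014     ]
 [ 0.60940264 -0.20092296  0.014     ]]
t 10.88 p [ 0.5596 -0.4356  0.1971] a0 88.23 grip 0.0645 F [-0.4 -0.4  0. ] | turn -1.08 shift cm [19.31  0.15 -1.54]
tilt [-0.0011  0.0012 -1.    ]
```

Request:
{"name": "play_rows", "arguments": {
  "increments": [
    [[80,3.5,0.15,-0.5,-0.54],[80,3.5,0,-0.5,-0.54],[80,3.5,0,-0.5,0],[80,3.5,0,0,0],[80,3,0,0,0],[80,1.7,0,0,0],[80,0.5,0,0,0],[80,0,0,0,0]]
  ],
  "newtons": 25
}}

```text
time_s: 11.55
ee_pos: [0.545, -0.4323, 0.0057]
eef_rot: [2.382, 1.569, 2.372]
force: [0.4, -0.0, 0.6]
grip_width: 0.0647
```

Request:
{"name": "play_rows", "arguments": {
  "increments": [
    [[255,0,0,0,0],[255,0,0,0,0],[255,0,0,0,0],[255,0,0,0,0],[255,0,0,0,0],[255,0,0,0,0],[255,0,0,0,0]]
  ]
}}

```text
time_s: 12.13
ee_pos: [0.545, -0.4339, 0.0067]
eef_rot: [-0.796, 1.57, -0.807]
force: [-1.4, 0.6, 2.1]
grip_width: 0.0248
```

Run:
```python
from h import *
pb=(.567,.2555,-.121)
t=W(pb,[(-.03,0,.16)])[0]; print(t)
go(*t,90-np.degrees(.121))
```

```text
[0.53721935 0.25912115 0.16      ]
t 12.13 p [ 0.545  -0.4339  0.0067] a0 89.35 grip 0.0248 F [-1.4  0.6  2.1] | turn 6.28 shift cm [-15.34  68.7   -9.14]
tilt [ 2.e-04 -2.e-04 -1.e+00]
```

Request:
{"name": "play_rows", "arguments": {
  "increments": [
    [[255,-2,0,0,0],[255,-3.3,0,0,1.57],[255,-3.3,0,0,1.57],[255,-3.3,0,0,1.57],[255,-3.3,0,0,1.57],[255,0,3.6,-0.5,0],[255,0,3.6,-0.5,0],[255,0,3.6,-0.5,0],[255,0,3.6,-0.5,0],[255,0,3.6,-0.5,0],[255,0,3.6,-0.5,0],[255,0,3.6,-0.5,0]]
  ]
}}

```text
time_s: 13.13
ee_pos: [0.5402, -0.1777, 0.1585]
eef_rot: [-0.038, 1.571, -0.159]
force: [0.3, 0.4, -0.8]
grip_width: 0.0245
```

Request:
{"name": "play_rows", "arguments": {
  "increments": [
    [[255,0,3.6,-0.5,0],[255,0,3.6,-0.5,0],[255,0,3.6,-0.5,0],[255,0,3.6,-0.5,0],[255,0,3.6,-0.5,0],[255,0,3.6,-0.5,0],[255,0,3.6,-0.5,0],[255,0,3.6,-0.5,0],[255,0,3.6,-0.5,0],[255,0,3.6,-0.5,0],[255,0,3.6,-0.5,0],[255,0,3.6,-0.5,0]]
  ]
}}

```text
time_s: 14.13
ee_pos: [0.5328, 0.2585, 0.1585]
eef_rot: [-0.125, 1.571, -0.246]
force: [0.6, -0.3, 0.2]
grip_width: 0.0246
```

Request:
{"name": "play_rows", "arguments": {
  "increments": [
    [[255,0,0.2,0,0],[255,0,0,0,0],[255,0,0,0,0]]
  ]
}}

```text
time_s: 14.38
ee_pos: [0.5333, 0.2583, 0.1582]
eef_rot: [-2.232, 1.57, -2.353]
force: [0.2, -0.5, -1.4]
grip_width: 0.0249
```

Run:
```python
from h import *
pb=(.567,.2555,-.121)
t=W(pb,[(-.03,0,.044)])[0]; print(t)
go(*t,90-np.degrees(.121))
im,C=look('w8'); big=cv2.imread('pics/w8.png'); over(big,C,pb,PB); cv2.imwrite('pics/o8.png',big)
```

```text
[0.53721935 0.25912115 0.044     ]
t 14.38 p [0.5333 0.2583 0.1582] a0 83.09 grip 0.0249 F [ 0.2 -0.5 -1.4] | turn 0.03 shift cm [11.42  0.13  0.38]
tilt [-4.e-04 -4.e-04 -1.e+00]
```

View pics/o8.png

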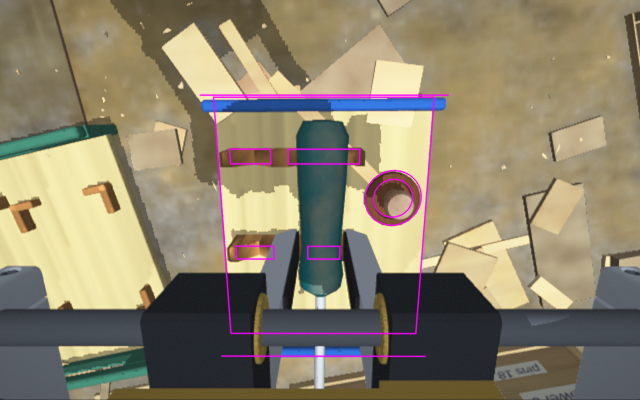

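Request:
{"name": "play_rows", "arguments": {
  "increments": [
    [[255,2,0.1,0.4,0],[255,2.5,0,0,0],[255,2.5,0,0,0],[255,2,0,0,0],[255,1,0,0,0],[255,0.7,0,0,0],[255,0.5,0,0,0],[255,0.2,0,0,0],[255,0,0,0,0],[255,0,0,0,0]]
  ]
}}

```text
time_s: 15.27
ee_pos: [0.5381, 0.2593, 0.0455]
eef_rot: [0.466, 1.569, 0.345]
force: [0.8, 0.8, -0.2]
grip_width: 0.0243
```

Run:
```python
from h import *
pb=(.567,.2555,-.121)
t=W(pb,[(-.03,0,.0435)])[0]; print(t)
go(*t,90-np.degrees(.121))
im,C=look('w9'); big=cv2.imread('pics/w9.png'); over(big,C,pb,PB); cv2.imwrite('pics/o9.png',big)
```

```text
[0.53721935 0.25912115 0.0435    ]
t 15.27 p [0.5381 0.2593 0.0455] a0 83.07 grip 0.0243 F [ 0.8  0.8 -0.2] | turn 0.00 shift cm [ 0.2  -0.03 -0.08]
tilt [ 1.6e-03  6.0e-04 -1.0e+00]
```

View pics/o9.png

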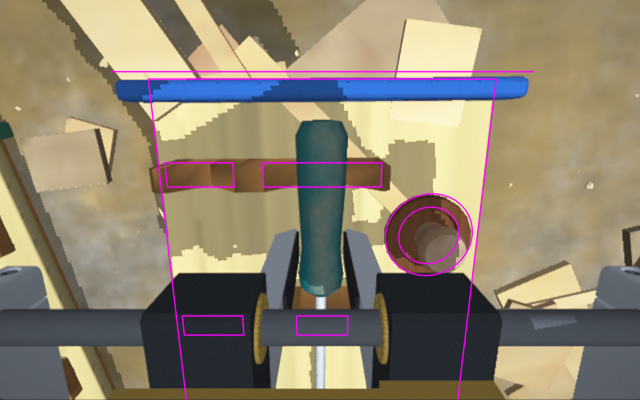

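Request:
{"name": "play_rows", "arguments": {
  "increments": [
    [[255,0.15,0,0,0],[255,0.1,0,0,0],[255,0,0,0,0],[140,0,0,0,0],[140,0,0,0,0],[140,0,0,0,0],[140,0,0,0,0],[140,-1,0,0,0],[140,-3,0,0,0],[140,-3,0,0,0],[140,-3,0,0,0],[140,-2,0,0,0]]
  ]
}}

```text
time_s: 16.32
ee_pos: [0.538, 0.2593, 0.1658]
eef_rot: [0.498, 1.568, 0.377]
force: [0.5, 0.3, 0.3]
grip_width: 0.0423
```

Run:
```python
from h import *
pb=(.567,.2555,-.121)
go(.605,-.282,.2,87.5)
im,C=look('w10'); big=cv2.imread('pics/w10.png'); over(big,C,pb,PB); cv2.imwrite('pics/o10.png',big)
```

```text
t 16.32 p [0.538  0.2593 0.1658] a0 83.07 grip 0.0423 F [0.5 0.3 0.3] | turn -4.43 shift cm [ -3.47 -53.79   9.06]
tilt [ 0.0029  0.0011 -1.    ]
```

View pics/o10.png

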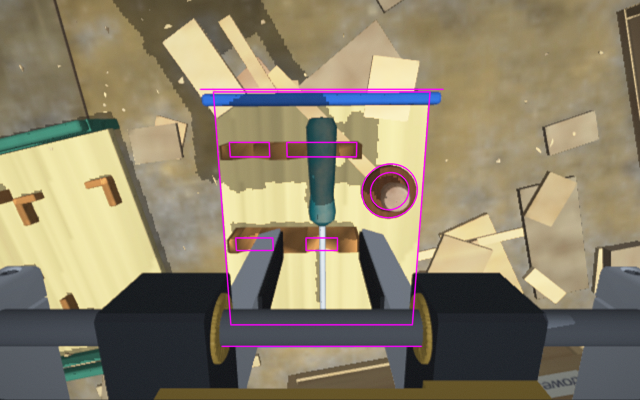

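Request:
{"name": "play_rows", "arguments": {
  "increments": [
    [[140,-1.7,0,0,-2.2],[140,-1.7,0,0,-2.2],[140,0,-3.6,0.6,0],[140,0,-3.6,0.6,0],[140,0,-3.6,0.6,0],[140,0,-3.6,0.6,0],[140,0,-3.6,0.6,0],[140,0,-3.6,0.6,0],[140,0,-3.6,0.6,0],[140,0,-3.6,0.6,0],[140,0,-3.6,0.6,0],[140,0,-3.6,0.6,0]]
  ]
}}

```text
time_s: 17.37
ee_pos: [0.5814, -0.105, 0.1965]
eef_rot: [-0.159, 1.57, -0.204]
force: [0.1, 0.7, -0.1]
grip_width: 0.0419
```

Request:
{"name": "play_rows", "arguments": {
  "increments": [
    [[140,0,-3.6,0.6,0],[140,0,-3.6,0.6,0],[140,0,-3.6,0.6,0],[140,0,-3.6,0.6,0],[140,0,-3.4,0.6,0],[140,0,0,0,0],[140,0,0,0,0]]
  ]
}}

```text
time_s: 17.95
ee_pos: [0.6032, -0.2838, 0.1956]
eef_rot: [2.733, 1.57, 2.686]
force: [-0.6, 1.4, -0.0]
grip_width: 0.0425
```

Run:
```python
from h import *
go(.605,-.282,.2,87.5)
im,C=look('w11')
print(proj(C,[(.605,-.282,.0045)]))
```

```text
t 17.95 p [ 0.6032 -0.2838  0.1956] a0 87.33 grip 0.0425 F [-0.6  1.4 -0. ] | turn -0.17 shift cm [-0.44  0.19  0.17]
tilt [-7.e-04  3.e-04 -1.e+00]
[[323.22462952 182.22503299]]
```

View pics/w11.png

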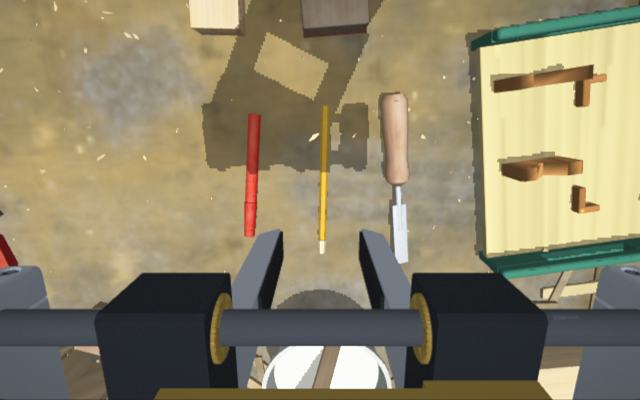

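Run:
```python
from h import *
C=ld('w11'); 
def axis(n,uv,z,):
    b=back(C,uv,z); d=b[-1]-b[0]; print(n,b.round(4).tolist(),np.linalg.norm(d).round(4),np.degrees(np.arctan2(d[1],d[0])).round(2),(b[0]+b[-1])/2); return b,d/np.linalg.norm(d)
axis('pen',[(325.3,105),(322.5,253.5)],.0045)
b,d=axis('chi',[(393,93),(397,184),(402,262)],.014); print(b[0]+.064*d)
axis('mark',[(254,114),(249,236)],.007)
b,d=axis('pen',[(325.3,105),(322.5,253.5)],.0045)
c=b[0]+.0825*d
go(c[0],c[1],.002,90+np.degrees(np.arctan2(d[1],d[0])))
crop(cv2.imread('pics/w11.png'),240,90,420,270,4,'c11')
```

```text
pen [[0.5228, -0.2761, 0.0045], [0.6896, -0.2866, 0.0045]] 0.1672 -3.6 [ 0.60621588 -0.28138969  0.0045    ]
chi [[0.5145, -0.2073, 0.014], [0.6088, -0.2025, 0.014], [0.7002, -0.196, 0.014]] 0.1861 3.47 [ 0.60738366 -0.20164839  0.014     ]
[ 0.57840702 -0.20340735  0.014     ]
mark [[0.5284, -0.3512, 0.007], [0.6632, -0.3697, 0.007]] 0.136 -7.83 [ 0.59581121 -0.36043294  0.007     ]
pen [[0.5228, -0.2761, 0.0045], [0.6896, -0.2866, 0.0045]] 0.1672 -3.6 [ 0.60621588 -0.28138969  0.0045    ]
t 18.00 p [ 0.6034 -0.2824  0.1959] a0 87.42 grip 0.0425 F [-0.3  0.5  0.3] | turn 1.03 shift cm [19.39  0.11  0.17]
tilt [-4.e-04  4.e-04 -1.e+00]
```

View pics/c11.png

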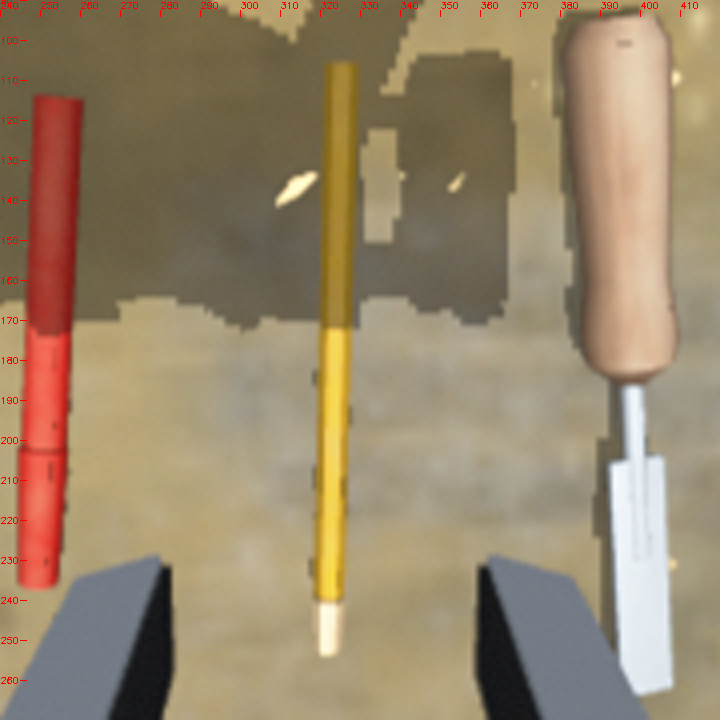

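Request:
{"name": "play_rows", "arguments": {
  "increments": [
    [[140,3.5,0.1,0.17,0.5],[140,3.5,0,0,0.5],[140,3.5,0,0,0],[140,3.5,0,0,0],[140,3,0,0,0],[140,1.6,0,0,0],[140,0.5,0,0,0],[140,0.25,0,0,0],[140,0,0,0,0]]
  ],
  "newtons": 12
}}

```text
time_s: 18.75
ee_pos: [0.606, -0.2809, 0.0036]
eef_rot: [-0.382, 1.57, -0.443]
force: [0.6, -0.1, 0.4]
grip_width: 0.0423
```

Request:
{"name": "play_rows", "arguments": {
  "increments": [
    [[255,0,0,0,0],[255,0,0,0,0],[255,0,0,0,0],[255,0,0,0,0],[255,0,0,0,0],[255,0,0,0,0],[255,0,0,0,0]]
  ]
}}

```text
time_s: 19.33
ee_pos: [0.6055, -0.2814, 0.0027]
eef_rot: [-0.506, 1.571, -0.568]
force: [-0.7, 0.2, 2.7]
grip_width: 0.0082
```

Run:
```python
from h import *
pb=(.567,.2555,-.121)
t=W(pb,[(-.02,-.06,.16)])[0]; print(t)
go(*t,90-np.degrees(.121)+.0)
```

```text
[0.53990393 0.19835279 0.16      ]
t 19.33 p [ 0.6055 -0.2814  0.0027] a0 86.47 grip 0.0082 F [-0.7  0.2  2.7] | turn 3.40 shift cm [-15.74  46.83 -12.3 ]
tilt [ 2.e-04 -2.e-04 -1.e+00]
```

Request:
{"name": "play_rows", "arguments": {
  "increments": [
    [[255,-1.7,0,0,0],[255,-3.5,0,0,0.85],[255,-3.5,0,0,0.85],[255,-3.5,0,0,0.85],[255,-3.5,0,0,0.85],[255,0,3.6,-0.94,0],[255,0,3.6,-0.94,0],[255,0,3.6,-0.94,0],[255,0,3.6,-0.94,0],[255,0,3.6,-0.94,0],[255,0,3.6,-0.94,0],[255,0,3.6,-0.94,0]]
  ]
}}

```text
time_s: 20.33
ee_pos: [0.5699, -0.0216, 0.1596]
eef_rot: [0.008, 1.571, -0.113]
force: [0.3, -0.5, 0.3]
grip_width: 0.0083
```

Request:
{"name": "play_rows", "arguments": {
  "increments": [
    [[255,0,3.6,-0.94,0],[255,0,3.6,-0.94,0],[255,0,3.6,-0.94,0],[255,0,3.6,-0.94,0],[255,0,3.6,-0.94,0],[255,0,3.6,-0.94,0],[255,0,0,0,0],[255,0,0,0,0]]
  ]
}}

```text
time_s: 21.0
ee_pos: [0.5401, 0.1995, 0.1593]
eef_rot: [-2.339, 1.571, -2.457]
force: [-0.3, -0.1, 0.3]
grip_width: 0.0084
```

Run:
```python
from h import *
pb=(.567,.2555,-.121)
t=W(pb,[(-.02,-.06,.05)])[0]; print(t)
go(*t,90-np.degrees(.121))
im,C=look('w12'); big=cv2.imread('pics/w12.png'); over(big,C,pb,PB); cv2.imwrite('pics/o12.png',big)
```

```text
[0.53990393 0.19835279 0.05      ]
t 21.00 p [0.5401 0.1995 0.1593] a0 83.24 grip 0.0084 F [-0.3 -0.1  0.3] | turn 0.17 shift cm [10.93 -0.11 -0.  ]
tilt [-1.e-04 -1.e-04 -1.e+00]
```

View pics/o12.png

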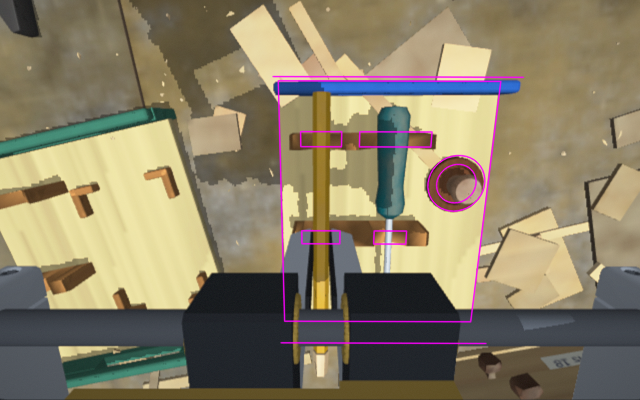

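Request:
{"name": "play_rows", "arguments": {
  "increments": [
    [[255,2,-0.1,0,0],[255,2.5,0,0,0],[255,2.5,0,0,0],[255,2,0,0,0],[255,1,0,0,0],[255,0.6,0,0,0],[255,0.3,0,0,0],[255,0,0,0,0],[255,0,0,0,0]]
  ]
}}

```text
time_s: 21.8
ee_pos: [0.541, 0.1968, 0.0514]
eef_rot: [0.298, 1.569, 0.177]
force: [-0.1, 0.0, 1.2]
grip_width: 0.008
```

Run:
```python
from h import *
pb=(.567,.2555,-.121)
t=W(pb,[(-.02,-.06,.048)])[0]; print(t)
go(*t,90-np.degrees(.121))
im,C=look('w13')
```

```text
[0.53990393 0.19835279 0.048     ]
t 21.80 p [0.541  0.1968 0.0514] a0 83.06 grip 0.0080 F [-0.1  0.   1.2] | turn -0.01 shift cm [ 0.34  0.14 -0.13]
tilt [ 1.4e-03  2.0e-04 -1.0e+00]
```

View pics/w13.png

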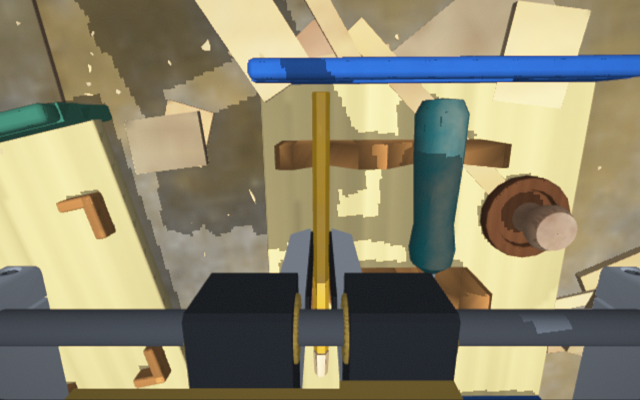

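Request:
{"name": "play_rows", "arguments": {
  "increments": [
    [[255,0.2,0.1,0,0],[255,0.15,0,0,0],[255,0,0,0,0],[172,0,0,0,0],[172,0,0,0,0],[172,0,0,0,0],[172,0,0,0,0],[172,-1,0,0,0],[172,-3,0,0,0],[172,-3,0,0,0],[172,-3,0,0,0],[172,-3,0,0,0]]
  ]
}}

```text
time_s: 22.85
ee_pos: [0.5404, 0.1978, 0.1792]
eef_rot: [0.201, 1.57, 0.08]
force: [-0.3, 0.8, -0.0]
grip_width: 0.0304
```

Run:
```python
from h import *
go(.5784,-.2034,.17,93.3)
im,C=look('w14')
```

```text
t 22.85 p [0.5404 0.1978 0.1792] a0 83.07 grip 0.0304 F [-0.3  0.8 -0. ] | turn -10.23 shift cm [  0.92 -40.28   1.49]
tilt [ 3.e-04  0.e+00 -1.e+00]
```

View pics/w14.png

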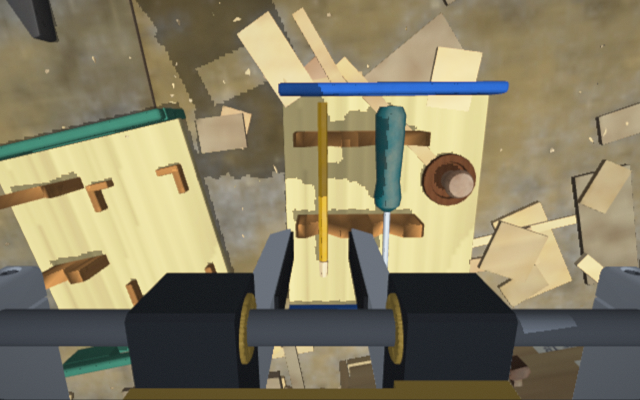

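Request:
{"name": "play_rows", "arguments": {
  "increments": [
    [[90,0,0,0,-5.1],[90,0,0,0,-5.1],[90,0,-3.66,0.135,0],[90,0,-3.66,0.135,0],[90,0,-3.66,0.135,0],[90,0,-3.66,0.135,0],[90,0,-3.66,0.135,0],[90,0,-3.66,0.135,0],[90,0,-3.66,0.135,0],[90,0,-3.66,0.135,0],[90,0,-3.66,0.135,0],[90,0,-3.66,0.135,0]]
  ],
  "newtons": 25
}}

```text
time_s: 23.9
ee_pos: [0.5747, -0.1686, 0.1776]
eef_rot: [-0.482, 1.57, -0.425]
force: [0.6, 0.3, -0.2]
grip_width: 0.0607
```

Request:
{"name": "play_rows", "arguments": {
  "increments": [
    [[90,0,-3.66,0.135,0],[90,0,0,0,0],[90,0,0,0,0]]
  ]
}}

```text
time_s: 24.15
ee_pos: [0.578, -0.2047, 0.1769]
eef_rot: [2.837, 1.57, 2.891]
force: [-0.2, -0.9, -0.1]
grip_width: 0.0608
```

Run:
```python
from h import *
im,C=look('w15')
go(.5784,-.2034,.0055,93.3)
print(proj(C,[(.5145,-.2073,.014),(.6088,-.2025,.014),(.7,-.196,.014)]))
```

```text
t 24.20 p [ 0.5782 -0.2034  0.177 ] a0 93.21 grip 0.0608 F [ 0.2 -0.6 -0.4] | turn -0.09 shift cm [ 1.715e+01 -1.000e-02  3.000e-02]
tilt [-2.e-04  2.e-04 -1.e+00]
[[322.46217645 122.39995794]
 [322.03567231 214.7702882 ]
 [323.33808635 293.46219506]]
```

View pics/w15.png

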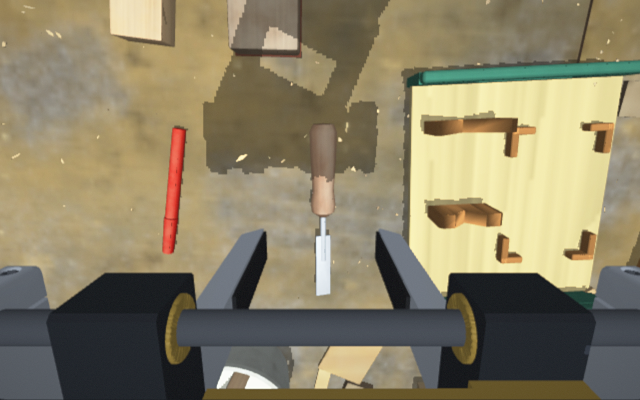

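Request:
{"name": "play_rows", "arguments": {
  "increments": [
    [[90,3.5,0,0,0],[90,3.5,0,0,0],[90,3.5,0,0,0],[90,3.5,0,0,0],[90,2,0,0,0],[90,1.1,0,0,0],[90,0,0,0,0],[90,0,0,0,0]]
  ]
}}

```text
time_s: 24.87
ee_pos: [0.579, -0.2026, 0.007]
eef_rot: [-0.452, 1.57, -0.394]
force: [-0.7, -0.1, 0.8]
grip_width: 0.0608
```

Request:
{"name": "play_rows", "arguments": {
  "increments": [
    [[255,0,0,0,0],[255,0,0,0,0],[255,0,0,0,0],[255,0,0,0,0],[255,0,0,0,0],[255,0,0,0,0],[255,0,0,0,0]]
  ]
}}

```text
time_s: 25.45
ee_pos: [0.5785, -0.2032, 0.0062]
eef_rot: [-0.462, 1.57, -0.405]
force: [-1.1, -0.4, 2.7]
grip_width: 0.0256
```

Run:
```python
from h import *
pg=(.575,-.016,.092)
t=W(pg,[(-.03,-.052,.16)])[0]; print(t)
go(*t,90+np.degrees(.092))
```

```text
[ 0.54990412 -0.0705362   0.16      ]
t 25.45 p [ 0.5785 -0.2032  0.0062] a0 93.27 grip 0.0256 F [-1.1 -0.4  2.7] | turn -2.00 shift cm [-15.38  13.47  -1.62]
tilt [ 3.e-04 -1.e-04 -1.e+00]
```

Request:
{"name": "play_rows", "arguments": {
  "increments": [
    [[255,-2,0,0,0],[255,-3.4,0,0,-0.5],[255,-3.4,0,0,-0.5],[255,-3.4,0,0,-0.5],[255,-3.2,0,0,-0.5],[255,0,3,-0.4,0],[255,0,3,-0.4,0],[255,0,3,-0.4,0],[255,0,2.5,-0.42,0],[255,0,2,0,0],[255,0,0,0,0],[255,0,0,0,0]]
  ]
}}

```text
time_s: 26.45
ee_pos: [0.5498, -0.0697, 0.16]
eef_rot: [-1.137, 1.571, -1.044]
force: [-0.2, 0.5, -0.4]
grip_width: 0.0258
```

Run:
```python
from h import *
pg=(.575,-.016,.092)
t=W(pg,[(-.03,-.052,.045)])[0]; print(t)
go(*t,90+np.degrees(.092))
im,C=look('w16'); big=cv2.imread('pics/w16.png'); over(big,C,pg,PG); cv2.imwrite('pics/o16.png',big)
```

```text
[ 0.54990412 -0.0705362   0.045     ]
t 26.45 p [ 0.5498 -0.0697  0.16  ] a0 95.36 grip 0.0258 F [-0.2  0.5 -0.4] | turn 0.09 shift cm [11.5  -0.09 -0.  ]
tilt [ 1.e-04 -1.e-04 -1.e+00]
```

View pics/o16.png

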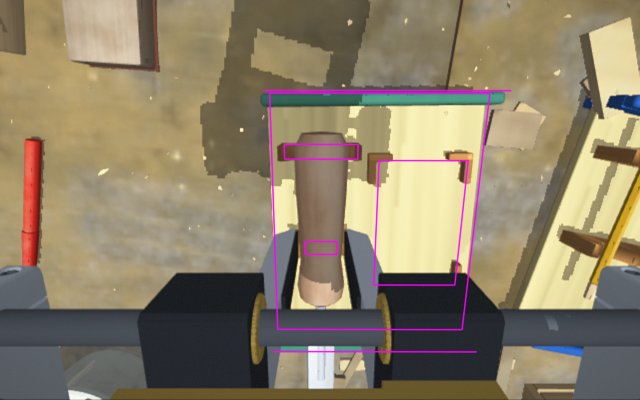

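Request:
{"name": "play_rows", "arguments": {
  "increments": [
    [[255,2,-0.25,0,0],[255,2.5,0,0,0],[255,2,0,0,0],[255,1.5,0,0,0],[255,1,0,0,0],[255,0.5,0,0,0],[255,0,0,0,0],[255,0,0,0,0]]
  ]
}}

```text
time_s: 27.17
ee_pos: [0.5505, -0.0731, 0.0656]
eef_rot: [-0.318, 1.57, -0.226]
force: [-0.5, 0.8, -1.0]
grip_width: 0.0256
```

Run:
```python
from h import *
pg=(.575,-.018,.092)
t=W(pg,[(-.03,-.052,.0425)])[0]; print(t)
go(*t,90+np.degrees(.092))
im,C=look('w17'); big=cv2.imread('pics/w17.png'); over(big,C,pg,PG); cv2.imwrite('pics/o17.png',big)
```

```text
[ 0.54990412 -0.0725362   0.0425    ]
t 27.17 p [ 0.5505 -0.0731  0.0656] a0 95.25 grip 0.0256 F [-0.5  0.8 -1. ] | turn -0.02 shift cm [ 2.31  0.06 -0.05]
tilt [ 8.e-04 -2.e-04 -1.e+00]
```

View pics/o17.png

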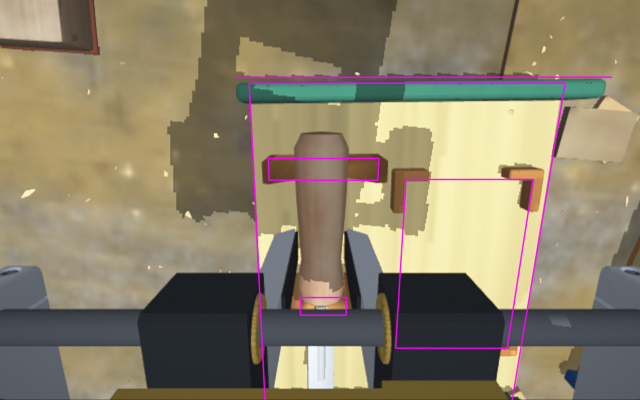

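Request:
{"name": "play_rows", "arguments": {
  "increments": [
    [[255,1,0.05,0,0],[255,0.8,0,0,0],[255,0.4,0,0,0],[255,0.15,0,0,0],[255,0,0,0,0],[255,0,0,0,0]]
  ]
}}

```text
time_s: 27.72
ee_pos: [0.5501, -0.0717, 0.0422]
eef_rot: [1.427, 1.57, 1.52]
force: [-5.4, 4.6, 13.3]
grip_width: 0.0255
```

Request:
{"name": "play_rows", "arguments": {
  "increments": [
    [[140,0,0,0,0],[140,0,0,0,0],[140,0,0,0,0],[140,0,0,0,0],[140,0,0,0,0],[140,-1,0,0,0],[140,-3,0,0,0],[140,-3,0,0,0],[140,-3,0,0,0],[140,-3,0,0,0],[140,0,0,0,0]]
  ]
}}

```text
time_s: 28.63
ee_pos: [0.5521, -0.0726, 0.1782]
eef_rot: [-0.29, 1.562, -0.198]
force: [0.1, -0.2, 0.5]
grip_width: 0.0424
```

Run:
```python
from h import *
pg=(.575,-.018,.092)
go(.4016,-.265,.18,91.7)
im,C=look('w18'); big=cv2.imread('pics/w18.png'); over(big,C,pg,PG); cv2.imwrite('pics/o18.png',big)
```

```text
t 28.63 p [ 0.5521 -0.0726  0.1782] a0 95.27 grip 0.0424 F [ 0.1 -0.2  0.5] | turn 3.57 shift cm [ -0.28 -18.79 -15.61]
tilt [ 0.009  -0.0018 -1.    ]
```

View pics/o18.png

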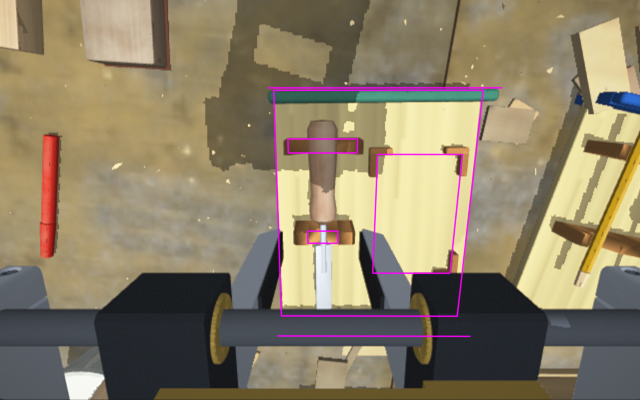

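Request:
{"name": "play_rows", "arguments": {
  "increments": [
    [[0,0,0,0,3.57],[0,0,-2.69,-2.23,0],[0,0,-2.69,-2.23,0],[0,0,-2.69,-2.23,0],[0,0,-2.69,-2.23,0],[0,0,-2.69,-2.23,0],[0,0,-2.69,-2.23,0],[0,0,-2.69,-2.23,0],[0,0,0,0,0],[0,0,0,0,0]]
  ],
  "newtons": 25
}}

```text
time_s: 29.52
ee_pos: [0.3986, -0.2658, 0.171]
eef_rot: [2.403, 1.57, 2.43]
force: [0.1, 0.3, -0.6]
grip_width: 0.0941
```

Run:
```python
from h import *
im,C=look('w19')
go(.4016,-.265,.008,91.7)
print(back(cam('top'),[(398,262),(440,262)],.15),back(cam('top'),[(398,262),(440,262)],.02))
crop(cv2.imread('pics/w19.png'),250,60,400,240,4,'c19')
```

```text
t 29.57 p [ 0.3993 -0.265   0.171 ] a0 91.62 grip 0.0939 F [ 0.4  0.2 -0. ] | turn -0.08 shift cm [16.3  -0.02  0.24]
tilt [-6.e-04  6.e-04 -1.e+00]
[[ 0.31577611 -0.2975722   0.15      ]
 [ 0.31779668 -0.40795285  0.15      ]] [[ 0.31348782 -0.32222279  0.02      ]
 [ 0.31573479 -0.44497129  0.02      ]]
```

View pics/w19.png

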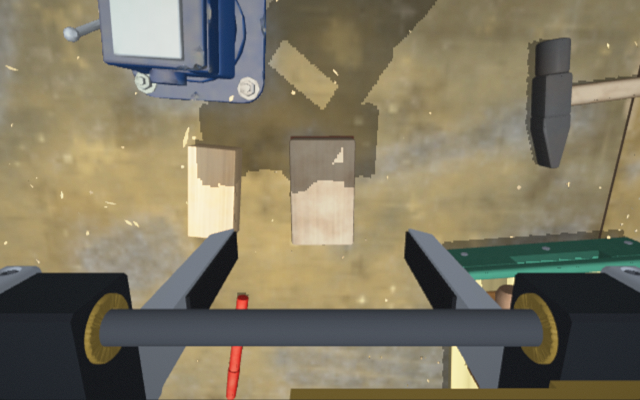

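View pics/c19.png

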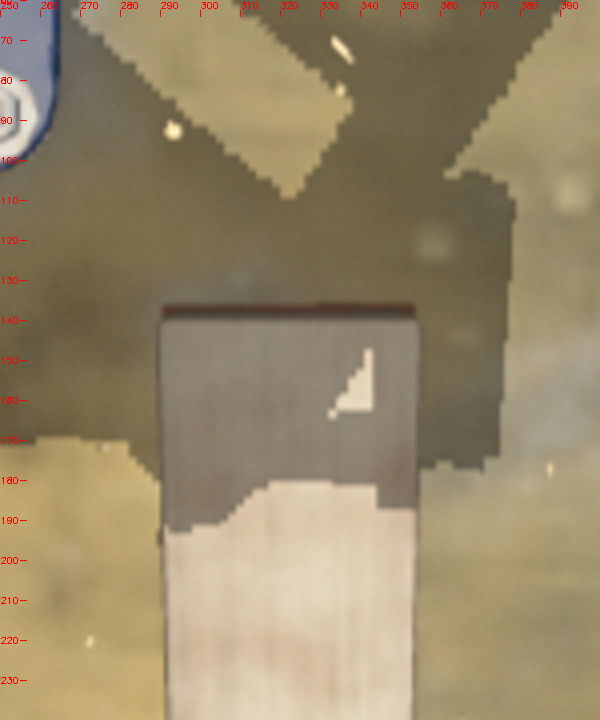

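Request:
{"name": "play_rows", "arguments": {
  "increments": [
    [[0,3.5,0,0.24,0],[0,3.5,0,0,0],[0,3.5,0,0,0],[0,3,0,0,0],[0,1.8,0,0,0],[0,1,0,0,0],[0,0,0,0,0],[0,0,0,0,0]]
  ]
}}

```text
time_s: 30.23
ee_pos: [0.4026, -0.2646, 0.0089]
eef_rot: [1.968, 1.571, 1.999]
force: [0.2, -0.6, -0.1]
grip_width: 0.0943
```

Request:
{"name": "play_rows", "arguments": {
  "increments": [
    [[255,0,0,0,0],[255,0,0,0,0],[255,0,0,0,0],[255,0,0,0,0],[255,0,0,0,0],[255,0,0,0,0]]
  ]
}}

```text
time_s: 30.73
ee_pos: [0.4022, -0.2651, 0.0089]
eef_rot: [-0.631, 1.57, -0.601]
force: [-0.5, 1.8, 5.5]
grip_width: 0.0635
```

Run:
```python
from h import *
pg=(.575,-.018,.092)
t=W(pg,[(0,.04,.17)])[0]; print(t)
go(*t,90+np.degrees(.092))
```

```text
[0.57132519 0.02183084 0.17      ]
t 30.73 p [ 0.4022 -0.2651  0.0089] a0 91.70 grip 0.0635 F [-0.5  1.8  5.5] | turn -3.58 shift cm [-16.11  27.01  19.49]
tilt [ 5.e-04 -4.e-04 -1.e+00]
```

Request:
{"name": "play_rows", "arguments": {
  "increments": [
    [[255,-2.5,0,0,0],[255,-3.4,0,0,-0.9],[255,-3.4,0,0,-0.9],[255,-3.4,0,0,-0.9],[255,-3.4,0,0,-0.88],[255,0,2.7,1.95,0],[255,0,2.7,1.95,0],[255,0,2.7,1.95,0],[255,0,2.7,1.95,0],[255,0,2.7,1.95,0],[255,0,2.7,1.95,0],[255,0,2.7,1.95,0]]
  ]
}}

```text
time_s: 31.73
ee_pos: [0.521, -0.0626, 0.1694]
eef_rot: [-2.766, 1.571, -2.674]
force: [0.6, -0.3, -0.1]
grip_width: 0.064
```

Request:
{"name": "play_rows", "arguments": {
  "increments": [
    [[255,0,2.7,1.95,0],[255,0,2.7,1.95,0],[255,0,2.7,1.95,0],[255,0,0,0,0],[255,0,0,0,0]]
  ]
}}

```text
time_s: 32.15
ee_pos: [0.5713, 0.023, 0.1688]
eef_rot: [3.102, 1.57, -3.087]
force: [0.0, -0.8, -0.7]
grip_width: 0.064
```

Run:
```python
from h import *
pg=(.575,-.018,.092)
t=W(pg,[(0,.04,.034)])[0]; print(t)
go(*t,90+np.degrees(.092))
im,C=look('w20'); big=cv2.imread('pics/w20.png'); over(big,C,pg,PG); cv2.imwrite('pics/o20.png',big)
```

```text
[0.57132519 0.02183084 0.034     ]
t 32.15 p [0.5713 0.023  0.1688] a0 95.41 grip 0.0640 F [ 0.  -0.8 -0.7] | turn 0.14 shift cm [13.48 -0.11  0.  ]
tilt [-1.1e-03 -1.0e-04 -1.0e+00]
```

View pics/o20.png

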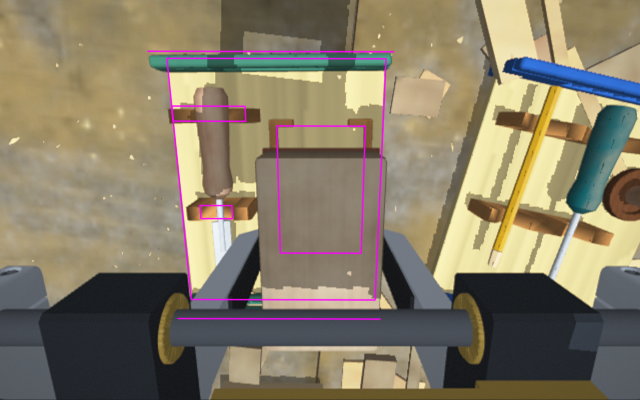

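Request:
{"name": "play_rows", "arguments": {
  "increments": [
    [[255,2.5,-0.15,0,0],[255,2.5,0,0,0],[255,2.5,0,0,0],[255,2.2,0,0,0],[255,1.5,0,0,0],[255,1,0,0,0],[255,0,0,0,0],[255,0,0,0,0]]
  ]
}}

```text
time_s: 32.87
ee_pos: [0.5714, 0.0197, 0.0479]
eef_rot: [-0.946, 1.571, -0.855]
force: [-0.1, -0.1, -1.7]
grip_width: 0.0638
```

Run:
```python
from h import *
pg=(.575,-.018,.092)
t=W(pg,[(0,.04,.0315)])[0]; print(t)
go(*t,90+np.degrees(.092))
im,C=look('w21'); big=cv2.imread('pics/w21.png'); over(big,C,pg,PG); cv2.imwrite('pics/o21.png',big)
snap('side','s21'); im=cv2.imread('pics/s21.png'); crop(im,270,110,430,230,5,'s21c')
```

```text
[0.57132519 0.02183084 0.0315    ]
t 32.87 p [0.5714 0.0197 0.0479] a0 95.23 grip 0.0638 F [-0.1 -0.1 -1.7] | turn -0.04 shift cm [1.64 0.21 0.01]
tilt [ 1.e-04 -1.e-04 -1.e+00]
```

View pics/o21.png

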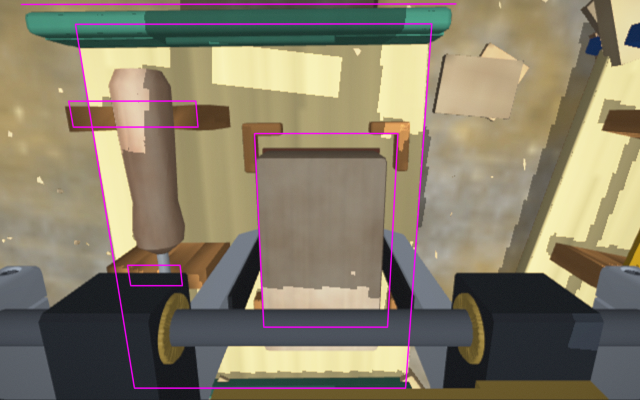

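View pics/s21c.png

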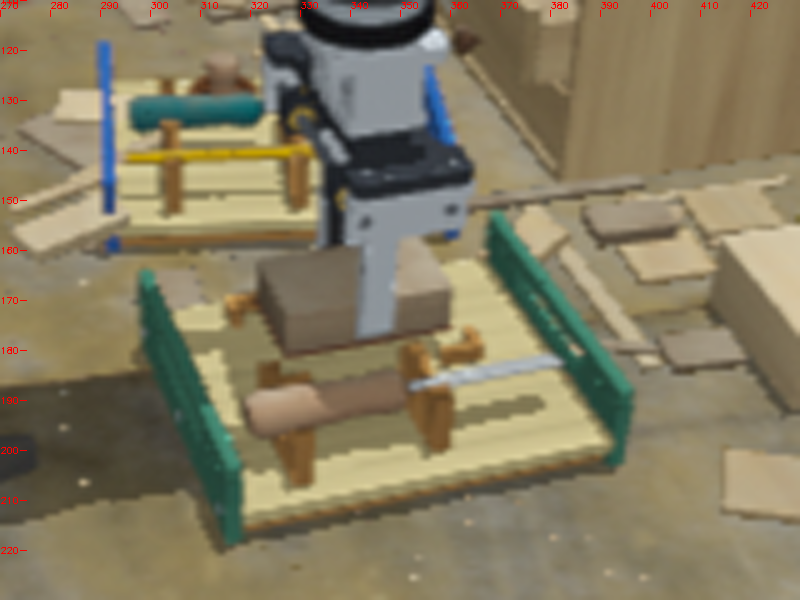

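Request:
{"name": "play_rows", "arguments": {
  "increments": [
    [[255,0.5,0.2,0,0],[255,0.5,0,0,0],[255,0.4,0,0,0],[255,0.2,0,0,0],[255,0,0,0,0],[255,0,0,0,0]]
  ]
}}

```text
time_s: 33.47
ee_pos: [0.5713, 0.0224, 0.0313]
eef_rot: [-3.07, 1.571, -2.978]
force: [0.2, 0.5, -1.2]
grip_width: 0.0638
```

Run:
```python
from h import *
pg=(.575,-.018,.092)
t=W(pg,[(0,.04,.0315)])[0]
go(*t,90+np.degrees(.092))
im,C=look('w22'); big=cv2.imread('pics/w22.png'); over(big,C,pg,PG); cv2.imwrite('pics/o22.png',big)
```

```text
t 33.47 p [0.5713 0.0224 0.0313] a0 95.29 grip 0.0638 F [ 0.2  0.5 -1.2] | turn 0.02 shift cm [-0.02 -0.05  0.  ]
tilt [-1.e-04 -0.e+00 -1.e+00]
```

View pics/o22.png

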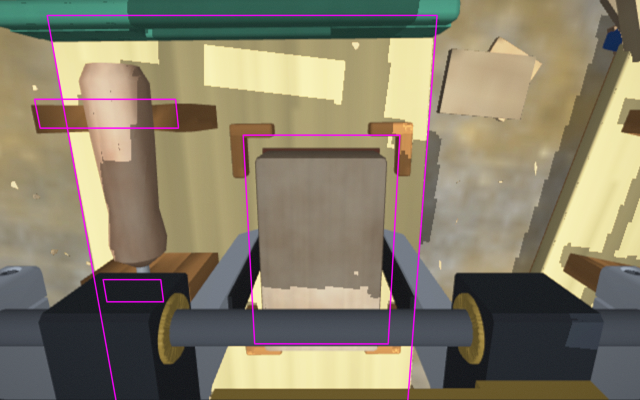

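Request:
{"name": "play_rows", "arguments": {
  "increments": [
    [[255,0.1,0,0,0],[255,0,0,0,0],[255,0,0,0,0],[55,0,0,0,0],[55,0,0,0,0],[55,0,0,0,0],[55,0,0,0,0],[55,-1,0,0,0],[55,-3,0,0,0],[55,-3,0,0,0],[55,-3,0,0,0],[55,-3,0,0,0]]
  ]
}}

```text
time_s: 34.52
ee_pos: [0.571, 0.0223, 0.1627]
eef_rot: [-0.112, 1.57, -0.02]
force: [0.2, -0.3, 1.0]
grip_width: 0.0739
```

Run:
```python
from h import *
pg=(.575,-.018,.092)
t=W(pg,[(0,.04,.0315)])[0]
go(*t,90+np.degrees(.092))
im,C=look('w23'); big=cv2.imread('pics/w23.png'); over(big,C,pg,PG); cv2.imwrite('pics/o23.png',big)
```

```text
t 34.52 p [0.571  0.0223 0.1627] a0 95.28 grip 0.0739 F [ 0.2 -0.3  1. ] | turn 0.01 shift cm [13.12 -0.05  0.02]
tilt [ 4.e-04 -0.e+00 -1.e+00]
```

View pics/o23.png

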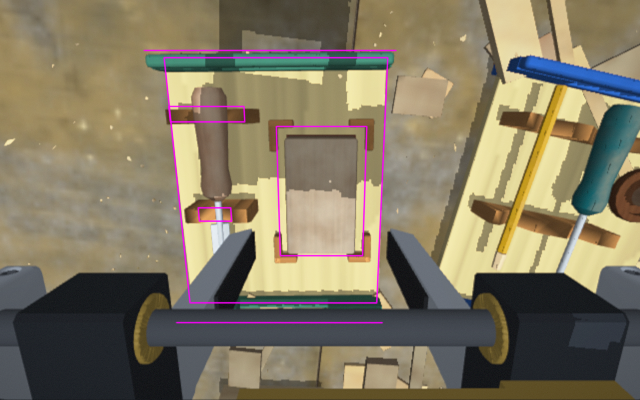

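Request:
{"name": "play_rows", "arguments": {
  "increments": [
    [[55,-3.5,0,0,0],[55,-3.5,0,0,0],[55,-3.5,0,0,0],[55,-3,0,0,0],[55,0,2.5,2,0],[55,0,2.5,2,0],[55,0,2.5,2,0],[55,0,2.5,2,0],[55,0,2.5,2,0],[55,0,0,0,0],[55,0,0,0,0]]
  ]
}}

```text
time_s: 35.48
ee_pos: [0.6594, 0.1571, 0.2946]
eef_rot: [-3.018, 1.57, -2.924]
force: [0.3, 0.4, 0.9]
grip_width: 0.0739
```

Run:
```python
from h import *
im,C=look('w24')
snap('side','s24'); im=cv2.imread('pics/s24.png'); crop(im,270,100,430,220,5,'s24c')
snap('top','t24'); im=cv2.imread('pics/t24.png'); crop(im,155,115,445,255,2,'t24c')
```

View pics/w24.png

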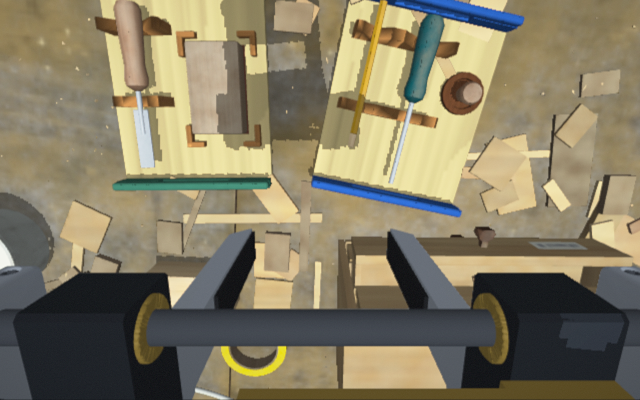

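View pics/s24c.png

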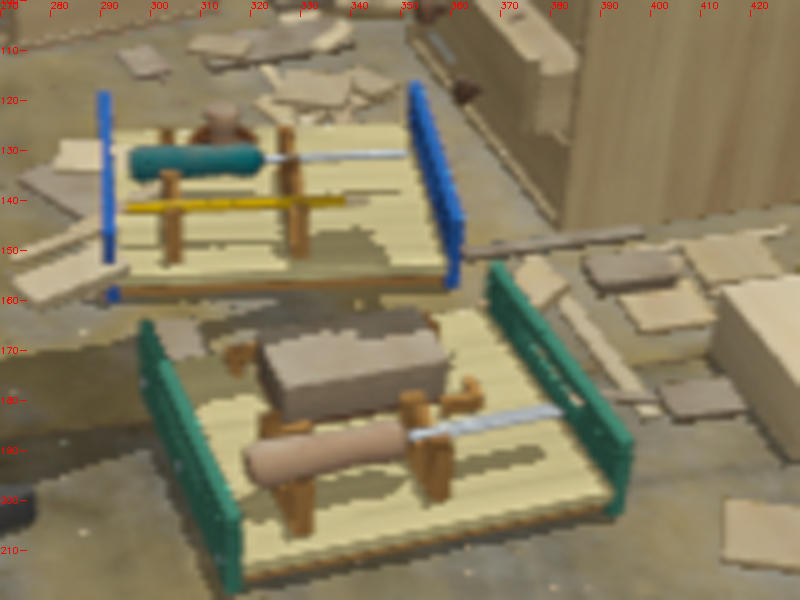

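View pics/t24c.png

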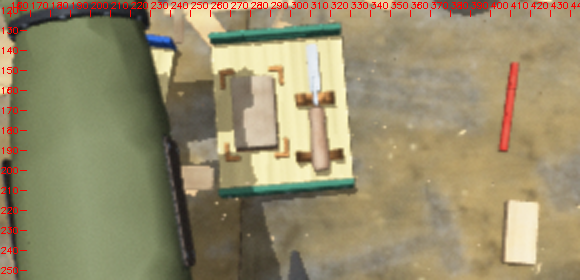

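Run:
```python
from h import *
print(ctrl.get_obs()['time_s']); print(ctrl.hand_in())
```

```text
35.6333
the job is handed in; nothing more can be done
None
```

Both kits are made up and the job is handed in at about 35.6 s of the 138 s allowed. I placed the parts in the order you listed them:

- **Blue tray:** the knob is standing in the round seat. The green screwdriver lies in the large notches with its handle in front, and the pencil lies in the small notches.
- **Green tray:** the chisel is in its notches with the handle in front and the steel behind. The sanding block lies flat between the corner stops.

The last wrist and side pictures show all five parts seated. The arm was clear and touching nothing. In the last top picture the red marker and the pine offcut are where they were at the start. The arm hid most of the blue tray from the top camera, so that tray was checked from the wrist and side views only.

The largest contact force I read was about 15 N, when the chisel touched into its notches. My estimates of the tray positions differed by 2–5 mm between views. I corrected for this before each release, and it was within the clearances.

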